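Clamp a chambered slide in the sprung slide holder

ROBOT

A 6-joint arm with a two-finger parallel gripper is mounted at the origin on a cart in front of the work surface, level with it; the furniture and walls round the work are solid. World frame = base frame: x ahead of the robot, y to its left, z up, the work surface at z = 0. Lengths are in m, angles in rad, forces in N, time in s.
With the tool pointing down it reaches from about 0.25 to 0.775 m from the base axis. Payload 4 kg.
Tool frame: the origin (TCP) lies midway between the tips of the shut fingers; the grasp point (between the pads) lies 19 mm behind it; z points along the fingers, y is the direction in which the jaws open and shut (so a half turn about z gives the same grasp; the last joint's range is limited). The gripper opens to 94 mm and grips with 3 to 60 N. Pads are 16 mm wide; open, the fingers measure 119 mm over their backs; the gripper's body (75 mm by 177 mm) begins 78 mm behind the grasp point.
Start: joints at [1.049, 0.087, 1.371, -0, 1.684, -0.103], TCP at [0.224, 0.502, 0.206] pointing down, gripper open.
Joint ranges: [-3.1, 3.1], [-0.76, 2.03], [0.27, 2.55], [-1.08, 4.22], [0.17, 2.65], [-2.57, 2.57]. Speed limits (rad/s): [2.79, 2.79, 3.14, 3.14, 3.14, 3.14].

INTERFACE

Orientations are given as [roll, pitch, yaw] about the fixed x, y, z axes, in that order (R = Rz(yaw) Ry(pitch) Rx(roll)).
In Python, from bench import robot gives the robot as it stands.
- The arm moves only by the tool drive_tool, never from a script. Its argument "series" is a list that holds one entry, the list of rows, each a list of 7 numbers: the turn, a rotation vector about the tool's x, y, z in rad, then the shift along the tool's x, y, z in cm, then the opening in per cent of the stroke, from 0 (shut) to 100 (fully open). In form: [[[rx, ry, rz, tx, ty, tz, fingers], ...]]. A call has 1 to 20 rows; each row is the pose to reach, as a shift and turn from the pose measured when the call began, along the tool's axes at that moment; what a row does not reach only later rows make up. A row lasts 1/10 s, in which the tool goes at most 50 mm and 8.59 degrees, less where a joint would pass 70% of its speed; a pose out of reach is approached as far as the arm can. A call with a gripper value outside its range is refused whole. The fingers move at their own pace and stop on an object; the grip force is fixed at half the most. Time passes only in rows, so rows that repeat a pose let the fingers close. It gives the time, the measured TCP pose, the force and the opening at its end, in the units of the state.
- robot.get_obs(): the state, without advancing time (a new reading comes with each control period).
- robot.snapshot(name): name is "scene" or "top" or "wrist"; returns a dict with "img" (400x640x3 uint8, blue, green, red), "depth" (400x640 float32, m along the optical axis (not along the pixel's ray), 0 where there is no reading), "vertical_fov" (degrees; the focal length in pixels is half the picture's height over the tangent of half this angle, whatever the lens; pixels are square), "cx", "cy" (the principal point, pixels), "rvec" (rotation vector, rad) and "tvec" (3), from world to camera coordinates, as OpenCV has them. Camera axes: x right, y down, z forward; pixel columns grow to the right and rows downward; lengths in m; the calibration is good to about 2 mm. A picture is of the moment at which its call begins.
- robot.close_job(): hands the job in, once; it reports no verdict.
The state is a dict: "time": time; "joint_positions": joint angles; "qvel": joint speeds; "joint_torque": joint torques, N m; "tool_pos": TCP position; "ee_rot": TCP orientation; "wrist_force": force on the tool from outside, world axes, zero at the start; "wrist_torque": the same for the moment, N m; "width": finger opening in m.
Only numpy, scipy, OpenCV 4.12 (cv2) and the standard library are available. Lean on these libraries where they do the work, as an engineer would, in place of code of your own. Each camera call takes 0.05 s, during which the arm holds its last target.

TASK

Load the chambered slide into the slide holder on the lit viewing base: hold it above the stage, push its end against the sprung curved arm to draw the arm back, set the slide down flat on the stage clear of the end stop and, with the arm still drawn back, slide it under the lip until its long edge presses home against the rail. Then ease it back along the rail until its other end bears on the end stop, and only then let go, so that the arm keeps it clamped. It is glass: feel for each contact and press only lightly; leave the dropper bottle, the petri dish and the tweezers where they are.

Things in the scene. Friction and masses are not known exactly. Their poses are not given: they have to be found in the camera images.
- light_base: white lit viewing base, 150 x 200 mm, 32 mm high, fixed to the bench, with a flat dark steel stage as its top and a round frosted window in the middle. Origin on the bench under the middle of the slide's seat; x points from the front (knob and switch) to the rail, y along the rail from the end stop to the sprung arm, z up
- seat (a point): point on the stage top, 32 mm above the bench: where the slide's origin lies when the slide is properly clamped and the end stop is set to its middle; another setting shifts the clamped slide along y only. Same axes as the base. Round it (mm, these axes): rail face at x = +13; end stop's face at y = -38, give or take 2.5 as its jaw happens to be set
- rail: fixed aluminium rail along the far side of the seat, y = -40 to +34 mm, total height 7.5 mm. Its face stands at x = +13; a lip 2.5 mm wide (from x = +10.5) overhangs the stage with its underside 6 mm above it, so the slide's 4 mm edge goes in under it from the front. Origin at the seat point
- end_stop: adjustable end stop: an aluminium jaw bar, 34 mm long in x (x = -12 to +22 mm of the seat), 5 mm high, on a slotted foot with a knurled thumbscrew, 12.5 mm high, at x = +3, y = -55. The thumbscrew is locked, so the jaw does not move, but it was last set for another length: its face stands anywhere from y = -40.5 to -35.5 mm of the seat, which is not reported and must be felt. Origin at the seat point, not at the jaw
- spring_arm (a joint): angle of the sprung curved steel arm (rad): 0 at rest, grows as the arm is drawn back (its tip towards +y of the base), 0.2 to 0.45 with a slide clamped, as the end stop is set, end of travel 0.95. It pivots about a vertical pin at x = +22, y = +40 mm of the seat. Spring torque 0.048 N m at rest, rising 0.145 N m per rad: about 2 N at the tip at rest, 4 N clamping, 5.5 N drawn back 5 mm further. It springs back when let go
- pin_foot (a point): The arm's push can tip a held slide a little in the fingers; a light press on the stage lays it flat. Point: foot of the upright smooth round pin at the free end of the curved arm: pin 8 mm in diameter, from 0.5 to 18 mm above the stage, 24 mm from the pivot; the curved arm bows outwards from the pivot. At rest the pin's near side reaches 8 mm into the slide's place (y = +30 mm of the seat)
- slide: chambered slide, lying left of the base: glass plate 26 (x) x 76 (y) x 4 mm, slippery on the stage (friction 0.25), with a lidded block of four wells 18 (x) x 40 (y) mm on its middle, 4 to 24 mm above its underside; 35 to 65 g; ends alike. Origin: middle of the underside, z up. Held across the block's 18 mm, fingertips 9 mm or more above the underside, the fingers clear rail and stop
- dropper: amber dropper bottle, 33 mm wide, 102 mm tall, a bystander; origin under its middle
- petri: petri dish, 94 mm wide, 16 mm high, a bystander; origin under its middle
- tweezers: steel tweezers, 135 mm long, lying flat, a bystander; origin under the middle
There are look-alikes about, which are no part of the job. There is more than one size of the slide; the job needs the smallest.

How it is judged:
On the way, in this order (a step that is already met when the one before it is completed fails the run):
1. the slide, held, has drawn the sprung arm back beyond its clamping position (arm angle over 0.48) (value of joint spring_arm above 0.48 rad and contact force between slide and spring_arm above 1 N and contact force between the fingers and slide above 1 N), for 0.1 s.
2. the slide, held flat on the stage with the arm still drawn back (angle over 0.48) and its other end clear of the end stop, presses with over 1.5 N against the rail, its edge within 1.5 mm of home (x of slide in the frame of seat between -0.0015 and 0.0015 m and z of slide in the frame of seat between -0.0015 and 0.0015 m and value of joint spring_arm above 0.48 rad and contact force between slide and end_stop below 0.1 N and contact force between slide and rail above 1.5 N and contact force between the fingers and slide above 1 N), for 0.1 s.
3. still held, the slide is home at the rail and bears on the end stop with over 1 N (x of slide in the frame of seat between -0.0015 and 0.0015 m and z of slide in the frame of seat between -0.0015 and 0.0015 m and angle between the y axis of slide and the y axis of seat, either way round below 0.04 rad and contact force between slide and end_stop above 1 N and contact force between the fingers and slide above 1 N), for 0.1 s.
At the end, for the whole second after the job is handed in: The slide lies flat in its seat (origin within 1.5 mm of the seat point in x and z, long side within 0.04 rad of the rail), clamped between the sprung arm and the end stop with over 1 N on each, it is at rest and let go (x of slide in the frame of seat between -0.0015 and 0.0015 m and z of slide in the frame of seat between -0.0015 and 0.0015 m and angle between the y axis of slide and the y axis of seat, either way round below 0.04 rad and contact force between slide and end_stop above 1 N and contact force between slide and spring_arm above 1 N and value of joint spring_arm above 0.15 rad and linear speed of slide below 0.01 m/s and contact force between the fingers and slide below 0.05 N); the robot touches nothing.
It fails at once if the slide is pressed with more than 15 N against the rail, the end stop or the sprung arm (contact force between slide and rail above 15 N or contact force between slide and end_stop above 15 N or contact force between slide and spring_arm above 15 N).
It fails at once if the slide is pressed with more than 35 N in all against the base and what it carries (contact force between slide and light_base above 35 N).
It fails at once if the dropper bottle, petri dish or tweezers are moved by more than 15 mm (distance of any of dropper, petri, tweezers from where it was at the start of the episode above 0.015 m).
It also fails if it takes over 54 s, if anything falls off the work surface, if the arm or the gripper's body presses on something with over 40 N, if the wrist force passes 120 N, or if a joint passes its speed limit or range.

## Working session

There is one attempt and no reset: what is moved stays moved. The work goes in short steps, Python scripts to look and compute and a tool call to move; the robot and the scene stay as the last step left them, time stands still between calls to the robot, and variables do not carry over. Pictures are saved under pics/ and viewed, and the job is handed in when it is done.

Besides the shell and the picture viewer there is one more tool, called after "Request:" in YAML: its name, and indented under it one key for each argument. drive_tool: Moves the arm, as the interface text tells. Its arguments: {"type":"object","properties":{"series":{"type":"array","items":{"type":"array","items":{"type":"array","items":{"type":"number"}}}}},"required":["series"]}

```bash
ls; mkdir -p pics
cat > h.py <<'E'
import numpy as np, cv2
from bench import robot
def snap(n,fn):
    s=robot.snapshot(n); cv2.imwrite('pics/'+fn+'.png',s['img']); np.savez('pics/'+fn+'.npz',**s); return s
def load(fn): return dict(np.load('pics/'+fn+'.npz'))
def cam(s):
    R=cv2.Rodrigues(np.array(s['rvec'],float))[0]; t=np.array(s['tvec'],float).ravel()
    f=200/np.tan(np.radians(float(s['vertical_fov']))/2); return R,t,f,float(s['cx']),float(s['cy'])
def ray(s,u,v):
    R,t,f,cx,cy=cam(s); d=R.T@np.array([(u-cx)/f,(v-cy)/f,1]); return -R.T@t,d
def onz(s,u,v,z):
    o,d=ray(s,u,v); return o+d*(z-o[2])/d[2]
def pd(s,u,v):
    o,d=ray(s,u,v); return o+d*s['depth'][int(round(v)),int(round(u))]
def proj(s,p):
    R,t,f,cx,cy=cam(s); q=R@np.array(p)+t; return np.array([cx+f*q[0]/q[2],cy+f*q[1]/q[2]])
E
python3 - <<'E'
from h import *
print(robot.get_obs())
for n in ['scene','top','wrist']:
    s=snap(n,n+'0'); R,t,f,cx,cy=cam(s); print(n,-R.T@t,R[2],f,cx,cy)
E
```

```text
pics
{'time': 0.0, 'joint_positions': array([ 1.04888559e+00,  8.79722033e-02,  1.37223607e+00, -5.45172361e-05,
        1.68360296e+00, -1.03056289e-01]), 'qvel': array([-6.41931472e-04, -9.52529037e-05, -6.10800776e-04,  1.43060755e-03,
        1.46360548e-03,  1.32245446e-03]), 'joint_torque': array([ 7.22660188e-04, -3.40172768e+01, -3.02428401e+01,  7.16681150e-02,
        3.29124928e-02, -1.72315367e-04]), 'tool_pos': array([0.22341793, 0.50197819, 0.20430401]), 'ee_rot': array([-3.13938027e+00, -1.74336952e-04,  2.72273193e+00]), 'wrist_force': array([-0.66285296,  0.70964644,  0.47183705]), 'wrist_torque': array([-0.01103534, -0.00656342, -0.04953982]), 'width': 0.09378633342103025}
scene [-0.16784894 -1.04296056  0.71019794] [ 0.52131197  0.69872933 -0.48990932] 478.00915187467626 317.45196173316907 195.8351811384566
top [ 0.35047407 -0.0818135   1.14544592] [ 0.16271959 -0.00213251 -0.98667005] 363.33517705828274 323.9039392310008 194.92454585755675
wrist [0.16327112 0.52966233 0.38324294] [ 0.20790205 -0.09323851 -0.9736957 ] 309.20862718190983 316.1255442049041 194.29984969953298
```

View pics/scene0.png

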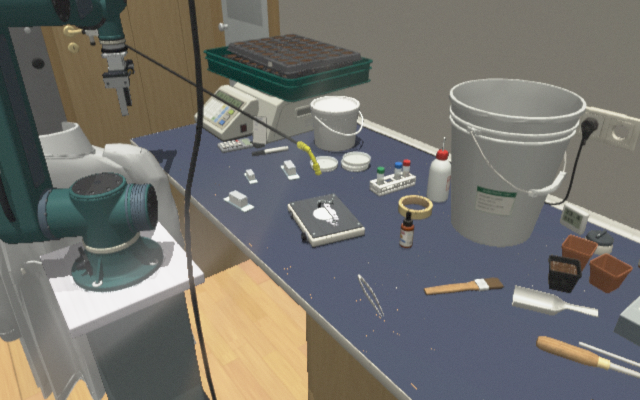

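View pics/top0.png

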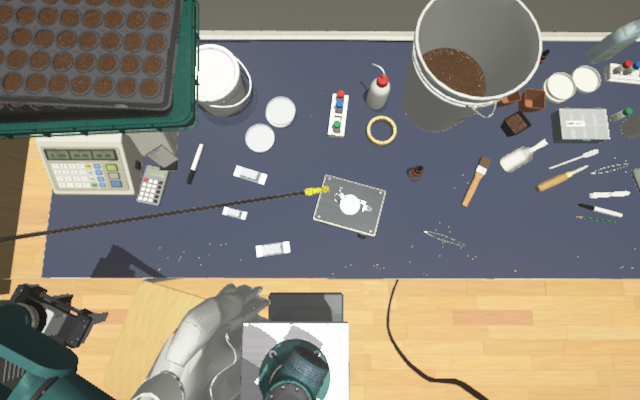

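View pics/wrist0.png

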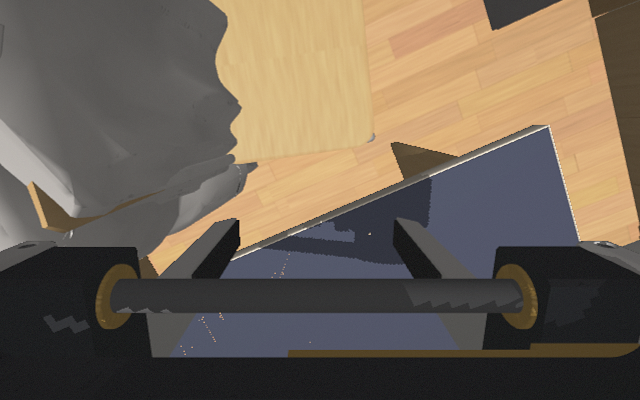

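Run:
```python
from h import *
s=load('top0')
a=cv2.resize(s['img'][140:270,200:400],None,fx=4,fy=4,interpolation=cv2.INTER_CUBIC);cv2.imwrite('pics/topc.png',a)
c=load('scene0')
a=cv2.resize(c['img'][130:250,210:370],None,fx=5,fy=5,interpolation=cv2.INTER_CUBIC);cv2.imwrite('pics/scc.png',a)
for p in [(250,174),(235,212),(273,249),(320,190),(300,193),(250,200),(200,206),(100,222),(350,204),(376,186),(330,225)]: print(p,pd(s,*p).round(4))
for p in [(238,197),(250,176),(290,168),(311,155),(320,170),(290,142)]: print(p,pd(c,*p).round(4))
```

```text
(250, 174) [0.5995 0.1468 0.0354]
(235, 212) [0.4809 0.1906 0.0279]
(273, 249) [0.3677 0.0691 0.0377]
(320, 190) [ 0.5212 -0.0734  0.1909]
(300, 193) [ 0.512  -0.0206  0.1968]
(250, 200) [0.4896 0.1065 0.2198]
(200, 206) [0.4713 0.2277 0.2389]
(100, 222) [0.4274 0.451  0.2775]
(350, 204) [ 0.5052 -0.1647  0.0356]
(376, 186) [ 0.5684 -0.2513  0.001 ]
(330, 225) [ 0.4432 -0.1036  0.0009]
(238, 197) [0.3659 0.0549 0.0354]
(250, 176) [0.4765 0.1805 0.0181]
(290, 168) [0.5959 0.1279 0.0307]
(311, 155) [ 0.5299 -0.0805  0.1699]
(320, 170) [ 0.5476 -0.097   0.1255]
(290, 142) [0.7544 0.3632 0.0021]
```

View pics/topc.png

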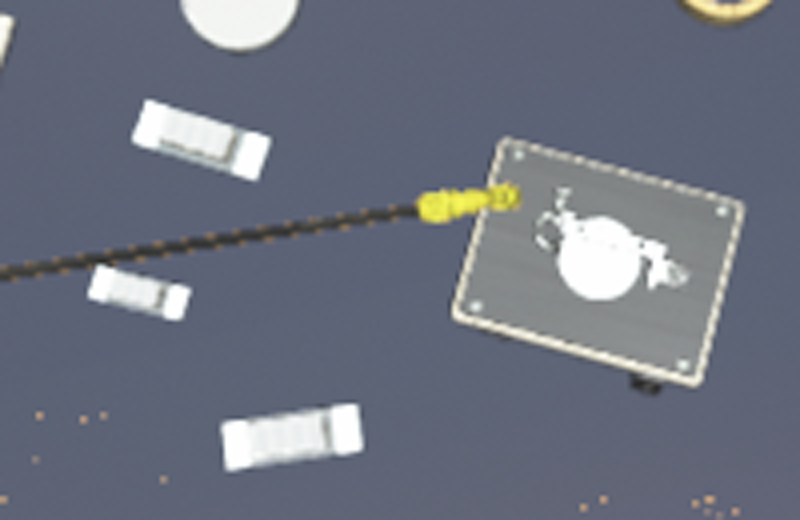

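View pics/scc.png

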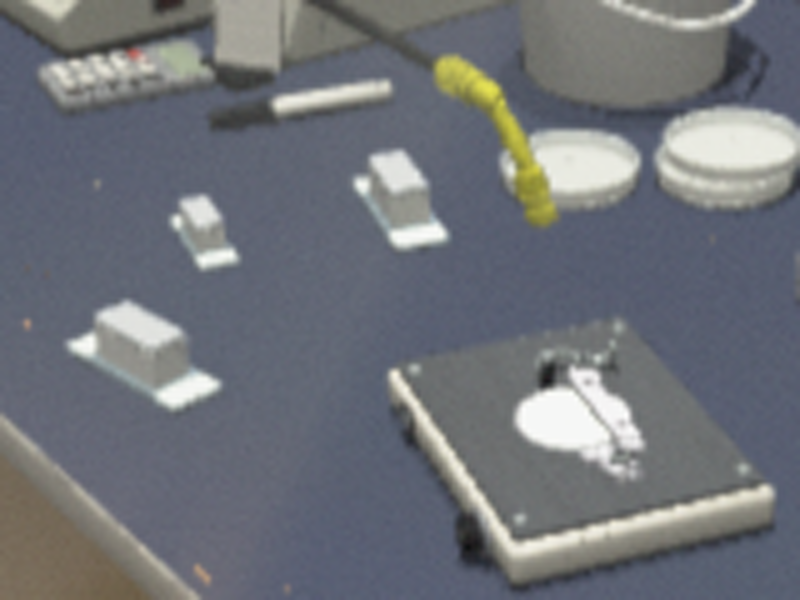

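Run:
```python
from h import *
c=load('scene0'); s=load('top0')
a=cv2.resize(c['img'][0:170,60:330],None,fx=2.9,fy=2.9,interpolation=cv2.INTER_CUBIC);cv2.imwrite('pics/scd.png',a)
def near(s,us,vlo,vhi):
    for u in us:
        col=s['depth'][vlo:vhi,u].copy(); col[col==0]=9
        v=vlo+int(np.argmin(col)); print((u,v),pd(s,u,v).round(3))
near(c,[130,140,150,165,180,195,210,225,240,255,270,285,295,300,305,310,314,318,320],40,176)
print()
near(s,[5,20,40,70,100,150,200,230,260,290,300,305,310,315,320,325],180,245)
a=cv2.resize(s['img'][180:400,0:270],None,fx=2.9,fy=2.6,interpolation=cv2.INTER_CUBIC);cv2.imwrite('pics/tpd.png',a)
```

```text
(130, 159) [0.136 0.224 0.16 ]
(140, 164) [0.157 0.214 0.142]
(150, 175) [0.174 0.2   0.108]
(165, 175) [0.223 0.224 0.084]
(180, 175) [0.314 0.36  0.001]
(195, 40) [ 0.132 -0.335  0.563]
(210, 93) [0.446 0.341 0.257]
(225, 102) [0.459 0.267 0.244]
(240, 110) [0.47  0.195 0.236]
(255, 120) [0.483 0.13  0.22 ]
(270, 126) [0.496 0.07  0.216]
(285, 136) [0.507 0.01  0.202]
(295, 142) [ 0.515 -0.027  0.194]
(300, 145) [ 0.513 -0.053  0.194]
(305, 148) [ 0.517 -0.071  0.191]
(310, 155) [ 0.524 -0.084  0.173]
(314, 157) [ 0.534 -0.088  0.166]
(318, 164) [ 0.538 -0.101  0.148]
(320, 173) [ 0.542 -0.104  0.121]

(5, 238) [0.388 0.641 0.313]
(20, 235) [0.395 0.612 0.308]
(40, 233) [0.4   0.574 0.299]
(70, 228) [0.412 0.511 0.291]
(100, 223) [0.425 0.45  0.279]
(150, 215) [0.446 0.341 0.261]
(200, 208) [0.466 0.226 0.242]
(230, 204) [0.478 0.155 0.228]
(260, 199) [0.493 0.082 0.215]
(290, 195) [0.506 0.005 0.201]
(300, 192) [ 0.514 -0.021  0.198]
(305, 189) [ 0.522 -0.034  0.201]
(310, 192) [ 0.515 -0.047  0.195]
(315, 191) [ 0.518 -0.06   0.194]
(320, 190) [ 0.521 -0.073  0.191]
(325, 189) [ 0.53  -0.087  0.158]
```

View pics/scd.png

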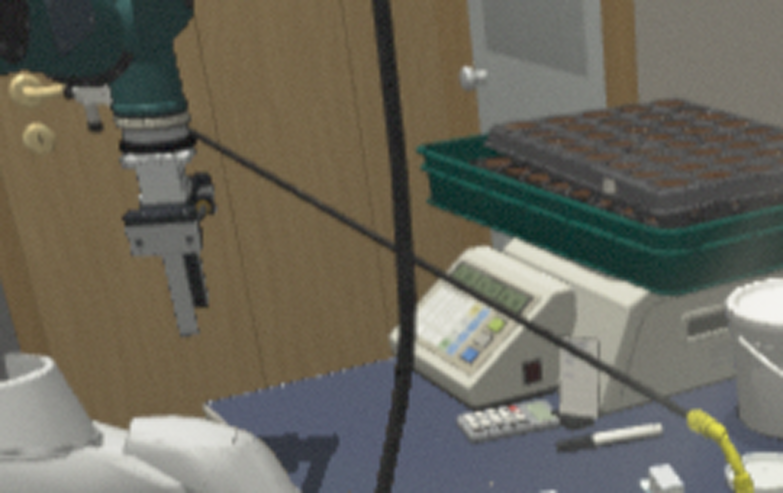

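View pics/tpd.png

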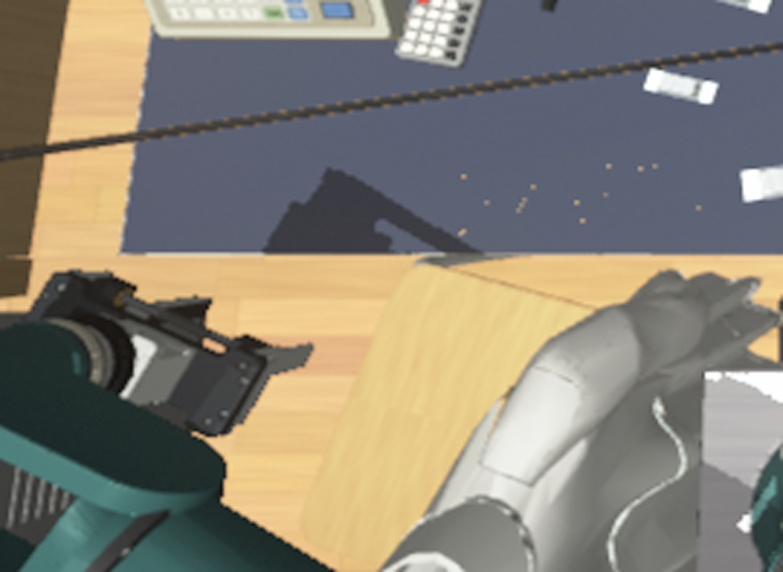

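Run:
```python
from h import *
s=load('top0'); c=load('scene0')
a=cv2.resize(s['img'][195:230,210:260],None,fx=14,fy=14,interpolation=cv2.INTER_NEAREST)
b=cv2.resize(c['img'][160:195,230:280],None,fx=14,fy=14,interpolation=cv2.INTER_NEAREST)
cv2.imwrite('pics/sl_top.png',a);cv2.imwrite('pics/sl_sc.png',b)
```

```text
(no output)
```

View pics/sl_top.png

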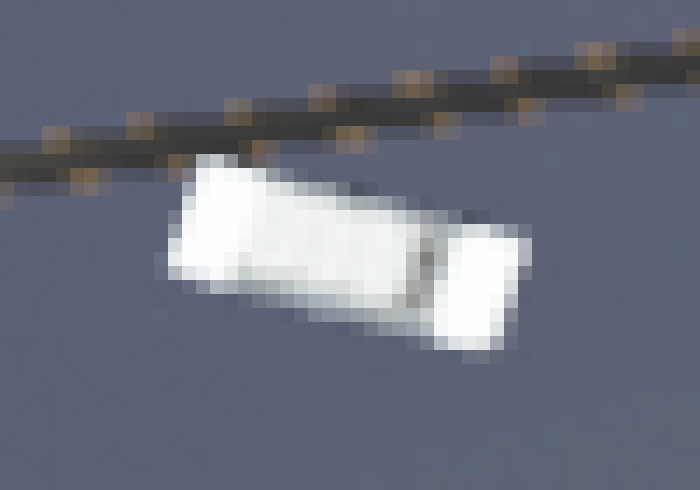

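View pics/sl_sc.png

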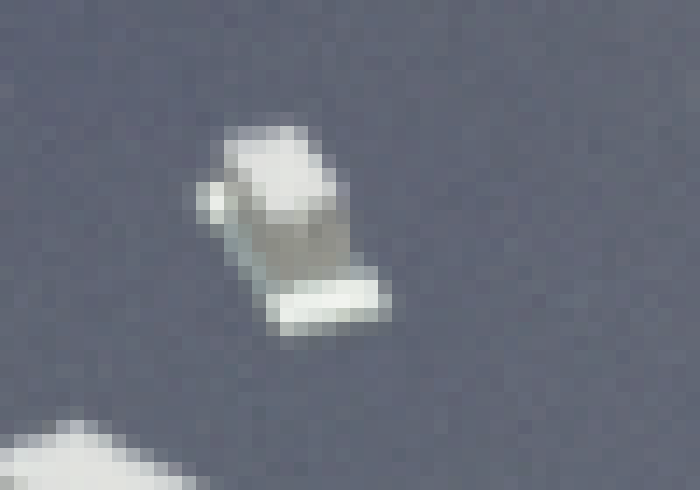

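Run:
```python
from h import *
s=load('top0'); c=load('scene0')
P=[onz(s,210+x/14-.5,195+y/14-.5,.004)[:2] for x,y in [(205,160),(528,240),(495,355),(172,275)]]
P=np.array(P);print(P.round(4));L=np.linalg.norm
print([L(P[i]-P[(i+1)%4]).round(4) for i in range(4)],P.mean(0))
d=(P[0]+P[3]-P[1]-P[2]);print('yaw of y axis -90:',np.degrees(np.arctan2(-d[0],d[1])))
# scene check: block top centre px and triangulate with top block
print('scene plate far-right corners', [onz(c,230+x/14-.5,160+y/14-.5,.004).round(4)[:2] for x,y in [(270,330),(385,305)]])
# block top: mid of top px both views
def tri(a,b):
    o1,d1=ray(s,*a);o2,d2=ray(c,*b)
    t=np.linalg.lstsq(np.stack([d1,-d2],1),o2-o1,rcond=None)[0]
    p,q=o1+d1*t[0],o2+d2*t[1];return (p+q)/2,L(p-q)
print(tri((210+330/14-.5,195+245/14-.5),(230+280/14-.5,160+170/14-.5)))
m=s['depth'][195:230,210:260]
for v in range(207,220,2): print([pd(s,u,v)[2].round(3) for u in range(225,247,2)])
```

```text
[[0.503  0.2315]
 [0.4849 0.1579]
 [0.4589 0.1644]
 [0.4768 0.2378]]
[np.float64(0.0758), np.float64(0.0268), np.float64(0.0756), np.float64(0.0269)] [0.4808907  0.19790214]
yaw of y axis -90: -13.787106624911653
scene plate far-right corners [array([0.4616, 0.1645]), array([0.4885, 0.159 ])]
(array([0.48260691, 0.19637367, 0.0254523 ]), np.float64(0.003242473087382904))
[np.float64(0.002), np.float64(0.007), np.float64(0.005), np.float64(0.002), np.float64(0.004), np.float64(0.003), np.float64(0.003), np.float64(0.002), np.float64(0.001), np.float64(-0.002), np.float64(0.003)]
[np.float64(0.004), np.float64(0.025), np.float64(0.028), np.float64(0.027), np.float64(0.026), np.float64(0.006), np.float64(0.006), np.float64(0.0), np.float64(0.001), np.float64(0.002), np.float64(0.004)]
[np.float64(0.005), np.float64(0.028), np.float64(0.028), np.float64(0.026), np.float64(0.021), np.float64(0.026), np.float64(0.025), np.float64(0.026), np.float64(0.001), np.float64(0.008), np.float64(0.007)]
[np.float64(0.008), np.float64(0.023), np.float64(0.028), np.float64(0.03), np.float64(0.028), np.float64(0.024), np.float64(0.025), np.float64(0.018), np.float64(0.003), np.float64(0.007), np.float64(0.006)]
[np.float64(0.004), np.float64(0.002), np.float64(0.004), np.float64(0.003), np.float64(0.005), np.float64(0.024), np.float64(0.023), np.float64(0.014), np.float64(0.005), np.float64(0.004), np.float64(0.008)]
[np.float64(0.003), np.float64(0.001), np.float64(0.001), np.float64(-0.001), np.float64(-0.0), np.float64(0.004), np.float64(0.008), np.float64(0.006), np.float64(0.008), np.float64(0.005), np.float64(0.004)]
[np.float64(0.001), np.float64(0.001), np.float64(0.002), np.float64(0.0), np.float64(-0.002), np.float64(0.002), np.float64(0.001), np.float64(0.001), np.float64(0.001), np.float64(0.002), np.float64(0.005)]
```

```bash
cat >> h.py <<'E'
from scipy.spatial.transform import Rotation as Ro
def pose():
    o=robot.get_obs(); return np.array(o['tool_pos']),Ro.from_euler('xyz',o['ee_rot']),o
def rel(p,R):
    p0,R0,o=pose()
    return np.r_[(R0.inv()*R).as_rotvec().round(3),(R0.inv().apply(np.array(p)-p0)*100).round(2)]
def tool(yawdeg,tiltdeg):  # vertical-down tool with yaw, then turn about its own y
    return Ro.from_euler('xyz',[np.pi,0,np.radians(yawdeg)])*Ro.from_rotvec([0,np.radians(tiltdeg),0])
E
python3 - <<'E'
from h import *
R=tool(166.2,-32)
print(R.as_matrix().round(3), (R.inv()).apply([0,0,1]))
R=tool(166.2,-32)
xs=np.array([np.cos(np.radians(-13.8)),np.sin(np.radians(-13.8)),0])
g=np.array([.4815,.1975,.012])+.003*xs
z=R.as_matrix()[:,2]
for b in [.14,.06,0]: print(b,(g-b*z).round(3),rel(g-b*z,R).tolist())
E
```

```text
[[-0.824  0.239  0.515]
 [ 0.202  0.971 -0.126]
 [-0.53   0.    -0.848]] [-5.29919264e-01  1.11022302e-16 -8.48048096e-01]
0.14 [0.412 0.214 0.131] [-0.051, -0.557, -0.173, -28.96, -18.58, 7.41]
0.06 [0.454 0.204 0.063] [-0.051, -0.557, -0.173, -33.13, -17.82, 14.19]
0 [0.484 0.197 0.012] [-0.051, -0.557, -0.173, -36.26, -17.25, 19.28]
```

Request:
drive_tool:
  series:
    - [[-0.01,-0.11,-0.03,-3,-2,0.8,100],[-0.02,-0.22,-0.07,-7,-4.5,1.8,100],[-0.03,-0.33,-0.1,-11,-7,2.8,100],[-0.04,-0.44,-0.14,-15,-9.6,3.8,100],[-0.05,-0.557,-0.173,-19,-12.2,4.9,100],[-0.051,-0.557,-0.173,-23,-14.8,5.9,100],[-0.051,-0.557,-0.173,-27,-17.3,6.9,100],[-0.051,-0.557,-0.173,-28.96,-18.58,7.41,100],[-0.051,-0.557,-0.173,-28.96,-18.58,7.41,100],[-0.051,-0.557,-0.173,-28.96,-18.58,7.41,100],[-0.051,-0.557,-0.173,-28.96,-18.58,7.41,100]]

```text
time: 1.25
tool_pos: [0.4123, 0.2156, 0.1311]
ee_rot: [3.141, 0.558, 2.902]
wrist_force: [-0.1, -0.2, -0.3]
width: 0.0939
```

Run:
```python
from h import *
p,R,o=pose();print(o['time'],p,R.as_matrix()[:,2],o['wrist_force'],o['joint_positions'])
snap('scene','scene1');snap('wrist','wrist1')
```

```text
1.25 [0.41228174 0.2155524  0.13114558] [ 0.5146379  -0.12523855 -0.84821173] [-0.12759062 -0.24945237 -0.33021423] [ 0.67819169 -0.32693326  1.99601685 -0.47748212  1.15506474 -0.5276485 ]
```

View pics/scene1.png

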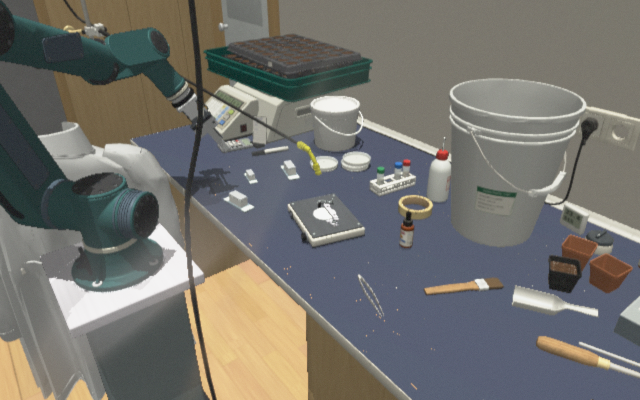

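View pics/wrist1.png

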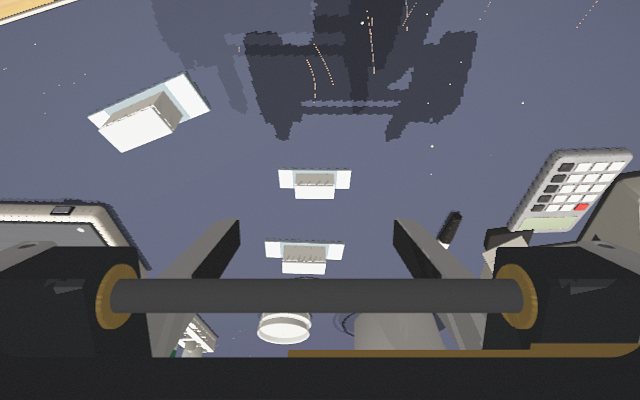

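Run:
```python
from h import *
s=load('wrist1')
a=cv2.resize(s['img'][155:210,265:365],None,fx=8,fy=8,interpolation=cv2.INTER_NEAREST);cv2.imwrite('pics/w1c.png',a)
```

```text
(no output)
```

View pics/w1c.png

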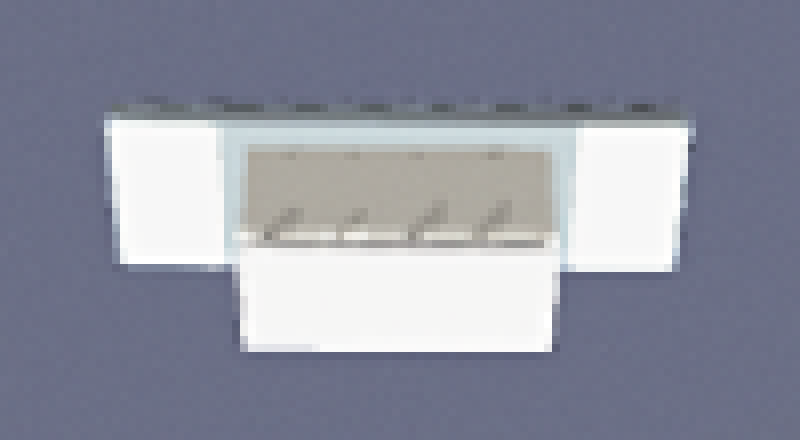

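Run:
```python
from h import *
s=load('wrist1')
q=lambda x,y:(265+x/8-.5,155+y/8-.5)
P=np.array([onz(s,*q(*k),.004)[:2] for k in [(106,120),(690,120),(676,270),(118,268)]])
L=np.linalg.norm
print(P.round(4),P.mean(0),[L(P[i]-P[(i+1)%4]).round(4) for i in range(4)])
d=P[1]+P[2]-P[0]-P[3];print(np.degrees(np.arctan2(-d[0],d[1])))
B=np.array([onz(s,*q(*k),.024)[:2] for k in [(240,245),(554,245),(552,350),(240,350)]])
print(B.mean(0),[L(B[i]-B[(i+1)%4]).round(4) for i in range(4)])
R=tool(166.4,-32); xs=np.array([np.cos(np.radians(-13.6)),np.sin(np.radians(-13.6)),0])
```

```text
[[0.4595 0.1646]
 [0.4773 0.2381]
 [0.5037 0.232 ]
 [0.4852 0.1576]] [0.48143257 0.19806683] [np.float64(0.0756), np.float64(0.027), np.float64(0.0766), np.float64(0.0267)]
-13.776142241467136
[0.48076967 0.19815532] [np.float64(0.0392), np.float64(0.0188), np.float64(0.0406), np.float64(0.0188)]
```

Run:
```python
from h import *
R=tool(166.2,-32); z=R.as_matrix()[:,2]
xs=np.array([np.cos(np.radians(-13.8)),np.sin(np.radians(-13.8)),0])
g=np.array([.4812,.198,.012])+.003*xs
for b in [.05,0]: print(b,rel(g-b*z,R).tolist())
```

```text
0.05 [0.001, -0.0, 0.002, 0.01, -0.1, 9.04]
0 [0.001, -0.0, 0.002, 0.01, -0.1, 14.04]
```

Request:
drive_tool:
  series:
    - [[0,0,0,0,-0.1,3,100],[0,0,0,0,-0.1,6,100],[0,0,0,0,-0.1,9,85],[0,0,0,0,-0.1,11,75],[0,0,0,0,-0.1,12.5,65],[0,0,0,0,-0.1,13.5,65],[0,0,0,0,-0.1,14,60],[0,0,0,0,-0.1,14,60]]

```text
time: 2.15
tool_pos: [0.4839, 0.1977, 0.0121]
ee_rot: [-3.141, 0.558, 2.904]
wrist_force: [0.4, 0.1, 0.7]
width: 0.0565
```

Run:
```python
from h import *
p,R,o=pose();print(o['time'],p,o['wrist_force'],o['width'])
snap('scene','scene2');s=snap('wrist','wrist2')
```

```text
2.15 [0.48392033 0.19771844 0.01207695] [0.4297294  0.10812539 0.67606599] 0.05647565749163651
```

View pics/wrist2.png

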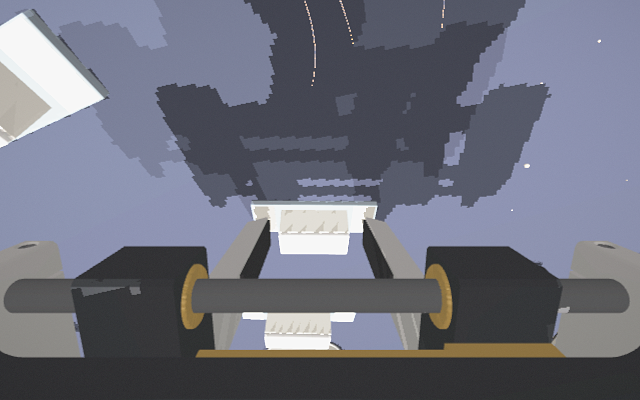

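Request:
drive_tool:
  series:
    - [[0,0,0,0,0,0,38],[0,0,0,0,0,0,35],[0,0,0,0,0,0,35],[0,0,0,0,0,0,35],[0,0,0,0,0,0,35]]

```text
time: 2.75
tool_pos: [0.4847, 0.1983, 0.0139]
ee_rot: [3.139, 0.56, 2.903]
wrist_force: [-1.4, 0.1, 4.2]
width: 0.0398
```

Run:
```python
from h import *
p,R,o=pose();print(o['time'],p,o['wrist_force'],o['width'])
Rt=R
for d in [(-.015,.003,.025),(-.08,0.004,.03),(-.14,0.008,.03),(-.14,.008,.003),(-.14,.008,0.0005)]: print(d,rel(p+np.array(d),Rt).tolist())
```

```text
2.75 [0.48470534 0.19825106 0.01388485] [-1.38341179  0.11013008  4.15688704] 0.03978053763293328
(-0.015, 0.003, 0.025) [0.0, 0.0, 0.0, -0.03, -0.06, -2.93]
(-0.08, 0.004, 0.03) [0.0, 0.0, 0.0, 5.07, -1.49, -6.73]
(-0.14, 0.008, 0.03) [0.0, 0.0, 0.0, 10.09, -2.52, -9.88]
(-0.14, 0.008, 0.003) [0.0, 0.0, 0.0, 11.52, -2.52, -7.59]
(-0.14, 0.008, 0.0005) [0.0, 0.0, 0.0, 11.66, -2.52, -7.38]
```

Request:
drive_tool:
  series:
    - [[0,0,0,0,0,-1.5,35],[0,0,0,0,-0.05,-2.9,35],[0,0,0,2.5,-0.7,-5,35],[0,0,0,5,-1.5,-6.7,35],[0,0,0,7.5,-2,-8.3,35],[0,0,0,10.09,-2.52,-9.88,35],[0,0,0,10.09,-2.52,-9.88,35],[0,0,0,10.8,-2.52,-8.8,35],[0,0,0,11.4,-2.52,-7.8,35],[0,0,0,11.4,-2.52,-7.8,35]]

```text
time: 3.75
tool_pos: [0.3438, 0.2045, 0.0163]
ee_rot: [-3.138, 0.557, 2.904]
wrist_force: [-0.4, -0.1, -1.1]
width: 0.0399
```

Run:
```python
from h import *
p,R,o=pose();print(o['time'],p,o['wrist_force'],o['width'],Ro.as_euler(R,'xyz'))
s=snap('wrist','wrist3');snap('scene','scene3')
```

```text
3.75 [0.34376279 0.20445985 0.01632736] [-0.40178001 -0.08496046 -1.12739347] 0.03991564354331567 [-3.13815007  0.55705071  2.90393616]
```

View pics/wrist3.png

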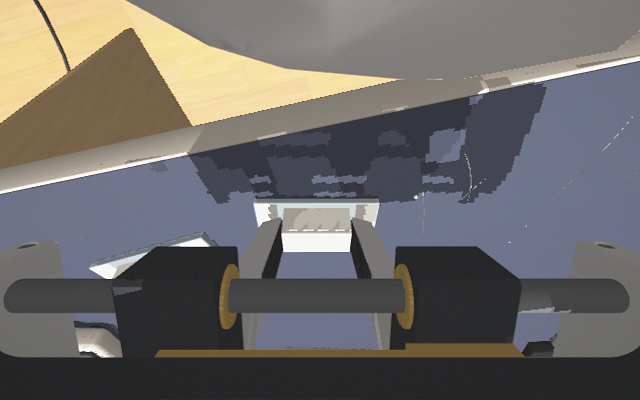

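View pics/scene3.png

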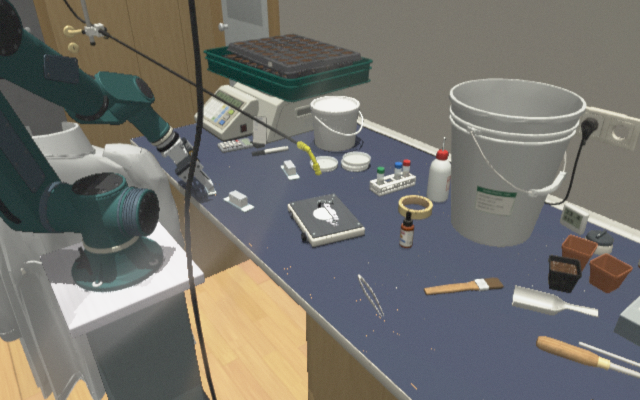

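Request:
drive_tool:
  series:
    - [[0,0,0,0.07,0,0.12,35],[0,0,0,0.13,0,0.21,35],[0,0,0,0.13,0,0.21,35],[0,0,0,0.13,0,0.21,45],[0,0,0,0.13,0,0.21,55],[0,0,0,0.13,0,0.21,62],[0,0,0,0.13,0,0.21,62],[0,0,0,0.13,0,-1.5,62],[0,0,0,0.13,0,-5,62],[0,0,0,0.13,0,-7,62],[0,0,0,0.13,0,-7,62]]

```text
time: 4.95
tool_pos: [0.3083, 0.2166, 0.0799]
ee_rot: [3.135, 0.562, 2.901]
wrist_force: [0.5, 0.0, 0.4]
width: 0.058
```

Run:
```python
from h import *
p,R,o=pose();print(o['time'],p,o['wrist_force'],o['width'],Ro.as_euler(R,'xyz'))
s=snap('wrist','wrist4')
```

```text
4.95 [0.3083295  0.21662913 0.07988445] [0.4917312  0.00375078 0.42874432] 0.05803735691092236 [3.13509407 0.56184992 2.90124822]
```

View pics/wrist4.png

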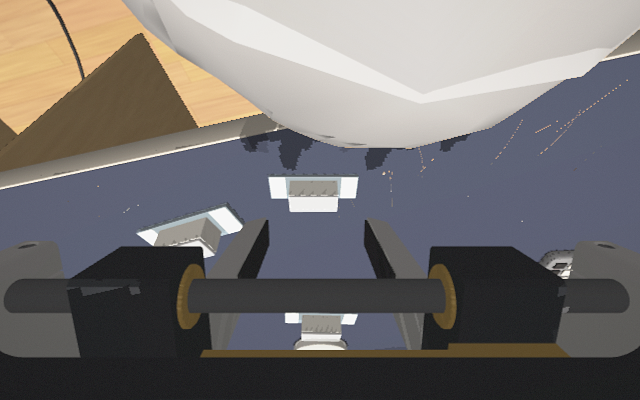

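Run:
```python
from h import *
s=load('wrist4'); R,t,*_=cam(s); print('cam',-R.T@t)
a=cv2.resize(s['img'][165:220,260:370],None,fx=7,fy=7,interpolation=cv2.INTER_NEAREST);cv2.imwrite('pics/w4c.png',a)
for p in [(250,60),(400,60),(420,130),(300,120),(200,20)]: print(p,pd(s,*p).round(3))
```

```text
cam [0.16098091 0.25210901 0.19628295]
(250, 60) [0.161 0.252 0.196]
(400, 60) [0.161 0.252 0.196]
(420, 130) [0.161 0.252 0.196]
(300, 120) [0.161 0.252 0.196]
(200, 20) [0.161 0.252 0.196]
```

View pics/w4c.png

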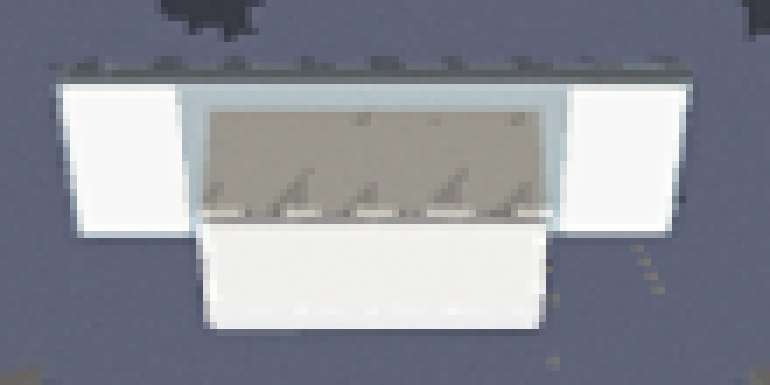

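Run:
```python
from h import *
s=load('wrist4'); L=np.linalg.norm
q=lambda x,y:(260+x/7-.5,165+y/7-.5)
P=np.array([onz(s,*q(*k),.004)[:2] for k in [(60,85),(690,87),(673,235),(76,235)]])
print(P.mean(0),[L(P[i]-P[(i+1)%4]).round(4) for i in range(4)])
d=P[1]+P[2]-P[0]-P[3];print(np.degrees(np.arctan2(-d[0],d[1])))
B=np.array([onz(s,*q(*k),.024)[:2] for k in [(200,225),(546,225),(542,328),(208,328)]])
print(B.mean(0),[L(B[i]-B[(i+1)%4]).round(4) for i in range(4)])
c=(P.mean(0)+B.mean(0))/2
Rn=tool(76.2,15); z=Rn.as_matrix()[:,2]; print('z',z)
for d in [.09,.04]: print(rel(np.r_[c,.013]-d*z,Rn).tolist())
```

```text
[0.34233755 0.2072336 ] [np.float64(0.0753), np.float64(0.0256), np.float64(0.0764), np.float64(0.0258)]
-13.915249383119653
[0.34163163 0.20729889] [np.float64(0.0395), np.float64(0.0178), np.float64(0.0401), np.float64(0.0177)]
z [ 0.061737    0.25134805 -0.96592583]
[0.242, 0.64, 1.592, -4.12, -2.33, -0.0]
[0.242, 0.64, 1.592, -1.56, -1.05, 4.09]
```

Request:
drive_tool:
  series:
    - [[0.02,0.05,0.13,-2,-1.1,0,62],[0.04,0.11,0.26,-4.1,-2.3,0,62],[0.06,0.16,0.4,-4.12,-2.33,0,62],[0.08,0.21,0.53,-4.12,-2.33,0,60],[0.1,0.27,0.66,-4.12,-2.33,0,58],[0.12,0.32,0.8,-4.12,-2.33,0,50],[0.14,0.37,0.93,-4.12,-2.33,0,45],[0.16,0.43,1.06,-4.12,-2.33,0,45],[0.18,0.48,1.19,-4.12,-2.33,0,45],[0.2,0.53,1.33,-4.12,-2.33,0,45],[0.22,0.59,1.46,-4.12,-2.33,0,45],[0.242,0.64,1.592,-4.12,-2.33,0,45],[0.242,0.64,1.592,-4.12,-2.33,0,45],[0.242,0.64,1.592,-4.12,-2.33,0,45],[0.242,0.64,1.592,-4.12,-2.33,0,45]]

```text
time: 6.5
tool_pos: [0.3362, 0.1847, 0.0993]
ee_rot: [-3.141, -0.261, 1.332]
wrist_force: [0.0, -0.4, 0.7]
width: 0.0426
```

Run:
```python
from h import *
p,R,o=pose();print(o['time'],p,o['wrist_force'],o['width'],R.as_euler('xyz'),o['joint_positions'])
s=snap('wrist','wrist5')
c=np.array([.342,.2073])
Rn=tool(76.2,15); z=Rn.as_matrix()[:,2]
for d in [.04,0]: print(rel(np.r_[c,.013]-d*z,Rn).tolist())
```

```text
6.5 [0.33623505 0.18468698 0.09933567] [ 0.04577361 -0.42029342  0.67517047] 0.04259806847811572 [-3.141105   -0.26077286  1.33192533] [ 0.12555718 -0.38378245  2.01525383  0.24630522  1.42037231  0.33825829]
[-0.001, 0.001, 0.002, -0.01, 0.03, 4.96]
[-0.001, 0.001, 0.002, -0.0, 0.04, 8.96]
```

View pics/wrist5.png

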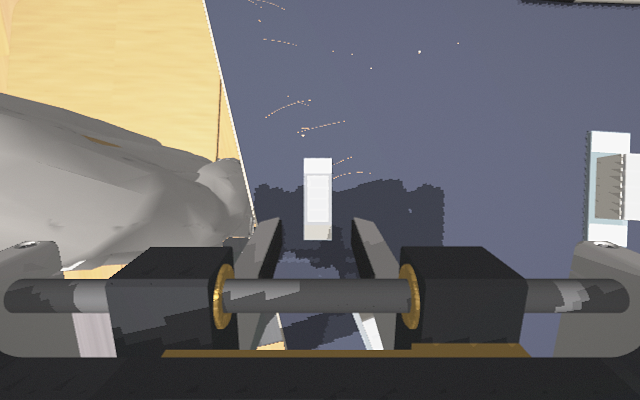

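Request:
drive_tool:
  series:
    - [[0,0,0,0,0.03,3,45],[0,0,0,0,0.03,6,45],[0,0,0,0,0.04,7.8,45],[0,0,0,0,0.04,8.7,45],[0,0,0,0,0.04,8.96,45],[0,0,0,0,0.04,8.96,25],[0,0,0,0,0.04,8.96,12],[0,0,0,0,0.04,8.96,12],[0,0,0,0,0.04,8.96,12],[0,0,0,0,0.04,8.96,12],[0,0,0,0,0.04,8.96,12]]

```text
time: 7.65
tool_pos: [0.3429, 0.2073, 0.014]
ee_rot: [3.14, -0.262, 1.333]
wrist_force: [-0.9, -0.7, 4.9]
width: 0.0176
```

Run:
```python
from h import *
p,R,o=pose();print(o['time'],p,o['wrist_force'],o['width'],R.as_euler('xyz'))
s=snap('wrist','wrist6')
```

```text
7.65 [0.34290623 0.20733539 0.01400496] [-0.93212371 -0.70861534  4.90925961] 0.01758393380432997 [ 3.1399787  -0.26188753  1.33252905]
```

View pics/wrist6.png

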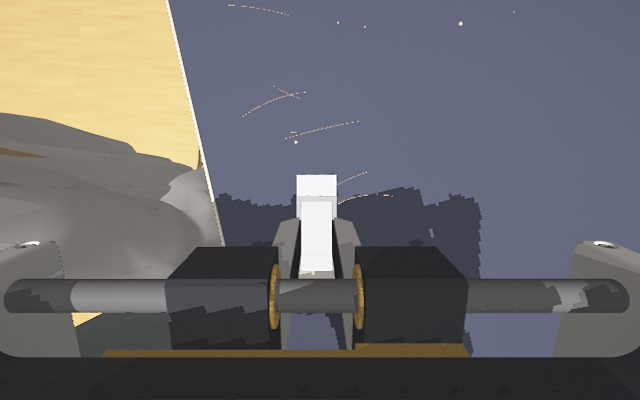

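Run:
```python
from h import *
s=load('top0')
C=np.array([onz(s,200+x/4-.5,140+y/4-.5,.032)[:2] for x,y in [(503,138),(746,203),(698,385),(453,318)]]); L=np.linalg.norm
print(C.round(4),C.mean(0),[L(C[i]-C[(i+1)%4]).round(4) for i in range(4)])
for d in [C[0]+C[3]-C[1]-C[2]]: print(np.degrees(np.arctan2(-d[0],d[1])))
p,R,o=pose()
yaw=np.radians(-14.5); ys=np.array([-np.sin(yaw),np.cos(yaw)]); seat=C.mean(0)
v=seat-.11*ys; print(v)
for q in [(.343,.207,.1),(.335,.1,.13),(.335,-.25,.16),(v[0],v[1],.16)]: print(q,rel(q,R).tolist())
```

```text
[[ 0.6006 -0.0884]
 [ 0.5491 -0.2776]
 [ 0.4081 -0.2372]
 [ 0.4591 -0.05  ]] [ 0.50422678 -0.16327913] [np.float64(0.1961), np.float64(0.1467), np.float64(0.194), np.float64(0.1466)]
-15.235660677617657
[ 0.47668498 -0.26977537]
(0.343, 0.207, 0.1) [0.0, 0.0, 0.0, 2.2, 0.03, -8.31]
(0.335, 0.1, 0.13) [0.0, 0.0, 0.0, -7.25, 1.79, -13.95]
(0.335, -0.25, 0.16) [0.0, 0.0, 0.0, -39.33, 10.07, -25.64]
(np.float64(0.47668497909580426), np.float64(-0.26977537135427965), 0.16) [0.0, 0.0, 0.0, -37.96, 24.3, -25.25]
```

Request:
drive_tool:
  series:
    - [[0,0,0,0.7,0,-2.6,12],[0,0,0,1.5,0,-5.5,12],[0,0,0,2.2,0,-8.3,12],[0,0,0,0,0.3,-10,12],[0,0,0,-3.5,1,-12,12],[0,0,0,-7.25,1.8,-13.95,12],[0,0,0,-11,2.8,-15.4,12],[0,0,0,-15,3.8,-16.8,12],[0,0,0,-19,4.8,-18.2,12],[0,0,0,-23,5.9,-19.7,12],[0,0,0,-27,6.9,-21.1,12],[0,0,0,-31,8,-22.6,12],[0,0,0,-35,9,-24.1,12],[0,0,0,-39.3,10.1,-25.6,12],[0,0,0,-39.3,10.1,-25.6,12],[0,0,0,-39,14,-25.5,12],[0,0,0,-38.5,18,-25.4,12],[0,0,0,-37.96,22,-25.25,12],[0,0,0,-37.96,24.3,-25.25,12],[0,0,0,-37.96,24.3,-25.25,12]]

```text
time: 9.7
tool_pos: [0.4784, -0.2686, 0.1587]
ee_rot: [3.141, -0.263, 1.335]
wrist_force: [0.1, -0.9, -0.8]
width: 0.0176
```

Run:
```python
from h import *
p,R,o=pose();print(o['time'],p,o['wrist_force'],o['width'],R.as_euler('xyz'),o['joint_positions'])
s=snap('wrist','wrist7');snap('scene','scene7')
```

```text
9.7 [ 0.47836235 -0.26856535  0.15865192] [ 0.08272512 -0.94573108 -0.84180273] 0.01761956937019917 [ 3.14144962 -0.26334517  1.33502136] [-0.76130638  0.17221108  1.39270612  0.22937964  1.70736221 -0.50908265]
```

View pics/wrist7.png

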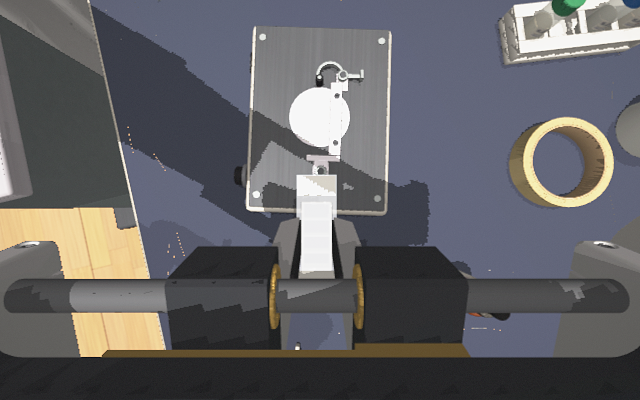

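View pics/scene7.png

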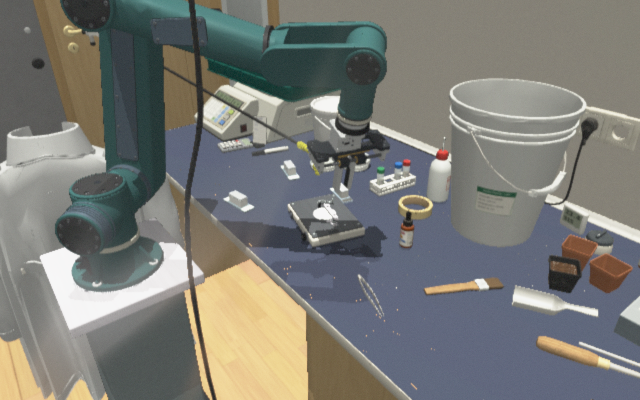

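Run:
```python
from h import *
s=load('wrist7'); R,t,*_=cam(s); print('cam',-R.T@t)
print(proj(s,(.542,-.104,.121)),proj(s,(.517,-.071,.191)))
a=cv2.resize(s['img'][15:220,235:405],None,fx=4.5,fy=2.9*1.0,interpolation=cv2.INTER_CUBIC)
a=cv2.resize(s['img'][15:215,235:405],None,fx=3,fy=3,interpolation=cv2.INTER_CUBIC);cv2.imwrite('pics/w7c.png',a)
b=cv2.resize(s['img'][55:185,275:385],None,fx=6,fy=4.6,interpolation=cv2.INTER_CUBIC)
b=cv2.resize(s['img'][55:155,280:380],None,fx=6,fy=6,interpolation=cv2.INTER_CUBIC);cv2.imwrite('pics/w7d.png',b)
```

```text
cam [ 0.48160917 -0.2518171   0.34827493]
[348.35342546  -4.73809931] [ 301.69977346 -143.10457549]
```

View pics/w7c.png

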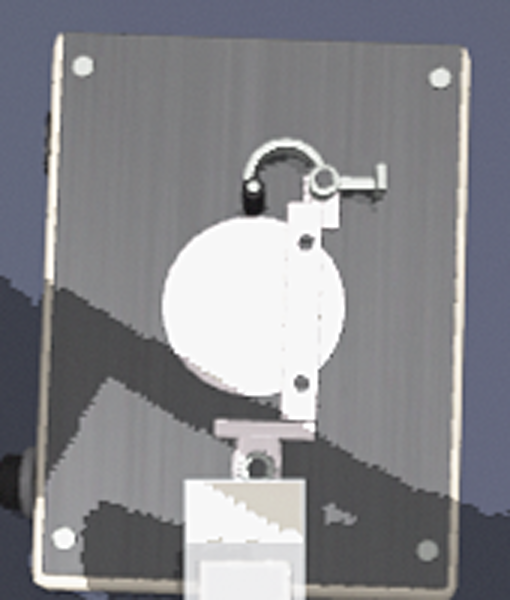

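View pics/w7d.png

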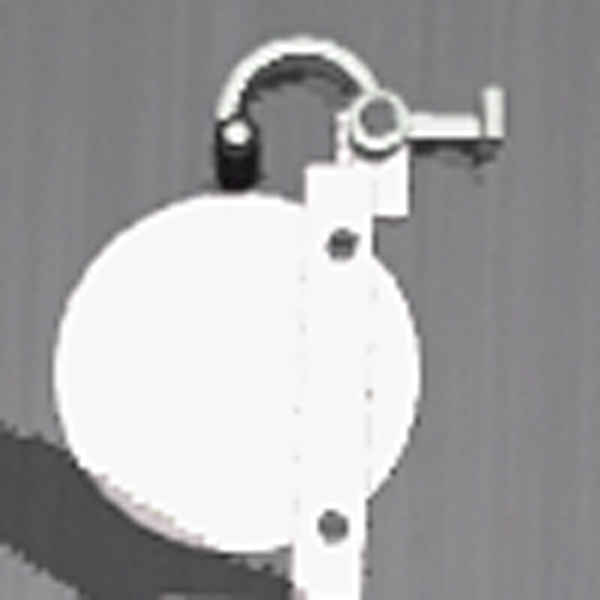

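Run:
```python
from h import *
s=load('wrist7'); L=np.linalg.norm
q=lambda x,y:(235+x/3-.5,15+y/3-.5)
w=lambda x,y,z:onz(s,*q(x,y),z)[:2]
S=np.array([w(*k,.032) for k in [(83,66),(440,78),(427,550),(64,538)]])
print('screws',S.round(4),S.mean(0),[L(S[i]-S[(i+1)%4]).round(4) for i in range(4)])
C=np.array([w(*k,.032) for k in [(57,33),(468,47),(457,597),(35,583)]])
print('corners',C.mean(0),[L(C[i]-C[(i+1)%4]).round(4) for i in range(4)])
d=S[0]+S[1]-S[2]-S[3]; yaw=np.arctan2(-d[0],d[1]);print('yaw',np.degrees(yaw))
e=S[1]+S[2]-S[0]-S[3];print('yaw x',np.degrees(np.arctan2(e[1],e[0])))
r1,r2=w(288,204,.0395),w(282,418,.0395);print('rail lip',r1,r2,L(r1-r2),np.degrees(np.arctan2(-(r1-r2)[0],(r1-r2)[1])))
o=S.mean(0); xs=np.array([np.cos(yaw),np.sin(yaw)]);ys=np.array([-np.sin(yaw),np.cos(yaw)])
f=lambda p:(np.round(1000*np.array([(p-o)@xs,(p-o)@ys]),1))
print('in screws frame: lip ends',f(r1),f(r2))
for n,p in dict(jawL=w(214,421,.037),jawR=w(315,423,.037),pintop=w(254,187,.050),pivot=w(324,181,.0395),pivot50=w(324,181,.050),winL=w(163,305,.032),winR=w(345,305,.032),winT=w(254,216,.032),winB=w(254,396,.032),hole1=w(306,242,.0395),hole2=w(301,384,.0395)).items(): print(n,f(p))
```

```text
screws [[ 0.4679 -0.0681]
 [ 0.5876 -0.1009]
 [ 0.5441 -0.2591]
 [ 0.4246 -0.2264]] [ 0.50605809 -0.16363081] [np.float64(0.124), np.float64(0.164), np.float64(0.1239), np.float64(0.1641)]
corners [ 0.50581079 -0.16580154] [np.float64(0.143), np.float64(0.191), np.float64(0.1438), np.float64(0.1911)]
yaw -15.333419520500435
yaw x -15.299810916548367
rail lip [ 0.52482429 -0.1346586 ] [ 0.50595007 -0.20475964] 0.07259746031052318 -15.069147103219034
in screws frame: lip ends [10.4 32.9] [ 10.8 -39.7]
jawL [-12.  -41.1]
jawR [ 22.  -40.6]
pintop [-1.2 33.9]
pivot [22.3 41.2]
pivot50 [21.6 36.7]
winL [-31.2  -0.8]
winR [31.4  1.4]
winT [-0.9 31.3]
winB [  1.2 -31.2]
hole1 [16.9 20.1]
hole2 [ 16.8 -28. ]
```

Run:
```python
from h import *
s=load('wrist7'); L=np.linalg.norm
q=lambda x,y:(235+x/3-.5,15+y/3-.5)
a=onz(s,*q(185,480),.1487)[:2];b=onz(s,*q(305,479),.1487)[:2]
p,R,o=pose()
print(a,b,L(a-b),np.degrees(np.arctan2((b-a)[1],(b-a)[0])))
yw=np.radians(np.degrees(1.335)-90); xs=np.array([np.cos(yw),np.sin(yw)]);ys=np.array([-np.sin(yw),np.cos(yw)])
m=(a+b)/2-p[:2];print('front edge rel TCP (x,y) mm',1000*m@xs,1000*m@ys)
cv2.imwrite('pics/w7e.png',cv2.resize(s['img'][165:285,260:380],None,fx=5,fy=5,interpolation=cv2.INTER_NEAREST))
```

```text
[ 0.47384957 -0.22963431] [ 0.49908795 -0.23541748] 0.02589248791134783 -12.906066102629778
front edge rel TCP (x,y) mm 1.6210953166712523 37.539127575100395
```

View pics/w7e.png

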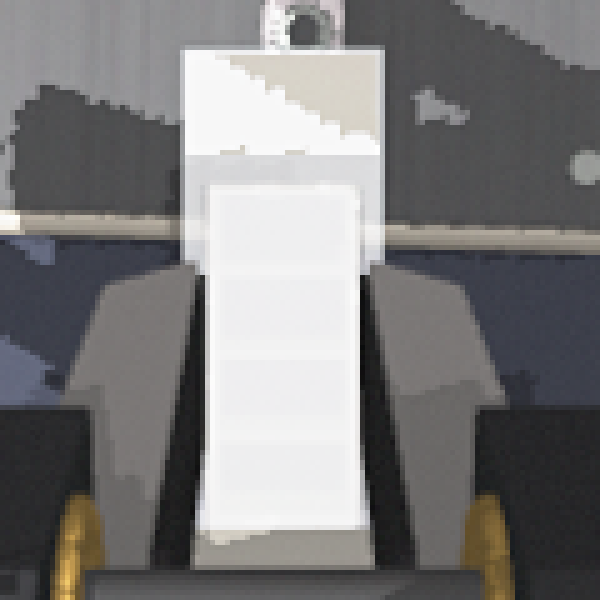

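```bash
cat >> h.py <<'E'
SE=np.array([.5061,-.1636]); YW=-15.3
def T(x,y,h,sx=0,sy=-0.5,sh=14.0,lean=15):  # slide seat coords mm -> TCP pose
    a=np.radians(YW); X=np.array([np.cos(a),np.sin(a)]);Y=np.array([-np.sin(a),np.cos(a)])
    xy=SE+((x-sx)*X+(y-sy)*Y)/1000
    return np.r_[xy,.032+(h+sh)/1000],tool(90+YW,lean)
def where(sy=-0.5,sh=14.0):
    p,R,o=pose();a=np.radians(YW); X=np.array([np.cos(a),np.sin(a)]);Y=np.array([-np.sin(a),np.cos(a)])
    d=(p[:2]-SE)*1000;f=np.array(o['wrist_force'])
    print('t',round(o['time'],2),'slide x,y,h mm',np.round([d@X,d@Y+sy,(p[2]-.032)*1000-sh],2),'F base',np.round([f[:2]@X,f[:2]@Y,f[2]],2),'w',round(o['width']*1000,2),'eul',np.degrees(R.as_euler('xyz')).round(2),'tq',np.round(o['wrist_torque'],3))
E
python3 - <<'E'
from h import *
where()
for k in [(-7,-11,60),(-7,-11,15)]: print(k,rel(*T(*k)).tolist())
E
```

```text
t 9.8 slide x,y,h mm [  -1.2  -109.73  113.19] F base [-0.25  0.24 -0.36] w 17.4 eul [-179.95  -15.06   76.39] tq [-0.189  0.14   0.011]
(-7, -11, 60) [-0.009, -0.001, 0.029, 8.16, -0.28, 7.71]
(-7, -11, 15) [-0.009, -0.001, 0.029, 7.0, -0.28, 12.05]
```

Request:
drive_tool:
  series:
    - [[0,0,0.01,2,-0.1,1.9,12],[-0.005,0,0.02,4.5,-0.2,4.2,12],[-0.009,0,0.029,7,-0.28,6.6,12],[-0.009,0,0.029,8.16,-0.28,7.71,12],[-0.009,0,0.029,8.1,-0.28,7.9,12],[-0.009,0,0.029,7.8,-0.28,9,12],[-0.009,0,0.029,7.45,-0.28,10.3,12],[-0.009,0,0.029,7.15,-0.28,11.5,12],[-0.009,0,0.029,7,-0.28,12.05,12],[-0.009,0,0.029,7,-0.28,12.05,12],[-0.009,0,0.029,7,-0.28,12.05,12]]

```text
time: 10.9
tool_pos: [0.4966, -0.1721, 0.0609]
ee_rot: [3.141, -0.263, 1.303]
wrist_force: [-0.4, -0.5, -1.3]
width: 0.0177
```

Run:
```python
from h import *
where()
snap('wrist','wrist8');snap('scene','scene8')
where()
for k in [(-7,-4,13),(-7,0,11),(-7,4,9),(-7,7,8)]: print(k,rel(*T(*k)).tolist())
```

```text
t 10.9 slide x,y,h mm [ -6.92 -11.23  14.93] F base [-0.29 -0.56 -1.28] w 17.67 eul [179.99 -15.07  74.64] tq [-0.231  0.145  0.04 ]
t 11.0 slide x,y,h mm [ -6.53 -11.22  15.57] F base [-0.08  0.36 -1.16] w 17.39 eul [179.92 -15.04  74.68] tq [-0.157  0.125  0.022]
(-7, -4, 13) [0.002, -0.001, -0.0, 0.63, -0.05, 0.44]
(-7, 0, 11) [0.002, -0.001, -0.0, 0.97, -0.05, 0.73]
(-7, 4, 9) [0.002, -0.001, -0.0, 1.3, -0.05, 1.03]
(-7, 7, 8) [0.002, -0.001, -0.0, 1.56, -0.05, 1.2]
```

View pics/wrist8.png

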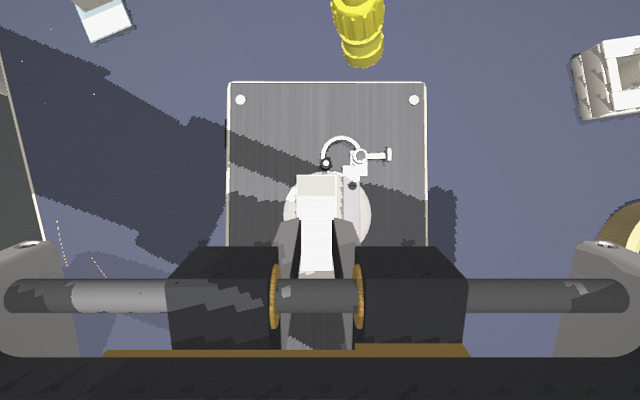

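View pics/scene8.png

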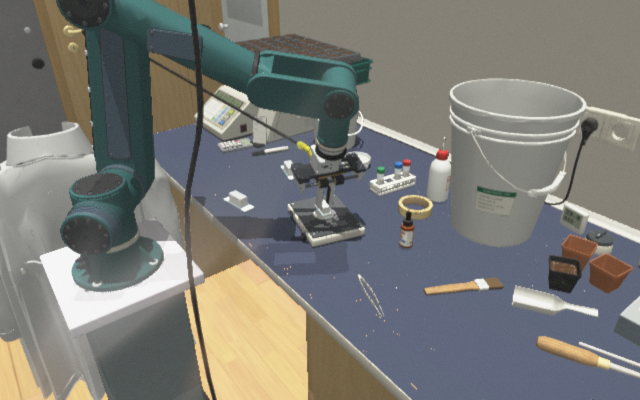

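Request:
drive_tool:
  series:
    - [[0,0,0,0.2,-0.04,0.15,12],[0,0,0,0.35,-0.05,0.27,12],[0,0,0,0.5,-0.05,0.36,12],[0,0,0,0.63,-0.05,0.44,12],[0,0,0,0.75,-0.05,0.54,12],[0,0,0,0.86,-0.05,0.63,12],[0,0,0,0.97,-0.05,0.73,12],[0,0,0,1.08,-0.05,0.83,12],[0,0,0,1.08,-0.05,0.83,12]]

```text
time: 11.9
tool_pos: [0.4999, -0.1601, 0.0562]
ee_rot: [3.14, -0.262, 1.303]
wrist_force: [-1.5, -3.6, -0.3]
width: 0.0178
```

Run:
```python
from h import *
where()
for k in [(-7,4,9),(-7,7,8)]: print(k,rel(*T(*k)).tolist())
```

```text
t 11.9 slide x,y,h mm [-6.92  1.27 10.22] F base [-0.48 -3.88 -0.26] w 17.8 eul [179.91 -15.02  74.68] tq [-1.041  0.307 -0.041]
(-7, 4, 9) [0.002, -0.0, -0.0, 0.23, -0.01, 0.19]
(-7, 7, 8) [0.002, -0.0, -0.0, 0.5, -0.01, 0.36]
```

Request:
drive_tool:
  series:
    - [[0,0,0,0.1,0,0.09,12],[0,0,0,0.2,0,0.17,12],[0,0,0,0.3,0,0.24,12],[0,0,0,0.4,0,0.3,12],[0,0,0,0.5,0,0.36,12],[0,0,0,0.55,0,0.38,12],[0,0,0,0.55,0,0.38,12],[0,0,0,0.55,0,0.38,12],[0,0,0,0.55,0,0.38,12]]

```text
time: 12.8
tool_pos: [0.5018, -0.1548, 0.0541]
ee_rot: [3.139, -0.261, 1.303]
wrist_force: [-0.5, -5.2, -0.1]
width: 0.0177
```

Run:
```python
from h import *
where()
snap('wrist','wrist9');where()
for k in [(-7,7.5,3),(-7,7.5,1),(-7,7.5,0)]: print(k,rel(*T(*k)).tolist())
```

```text
t 12.8 slide x,y,h mm [-6.47  6.85  8.07] F base [ 0.86 -5.12 -0.11] w 17.72 eul [179.84 -14.93  74.67] tq [-1.352  0.369 -0.092]
t 12.85 slide x,y,h mm [-6.5   6.84  8.04] F base [ 0.43 -6.6   0.52] w 17.6 eul [179.85 -14.93  74.66] tq [-1.37   0.293 -0.031]
(-7, 7.5, 3) [0.003, 0.001, -0.001, -0.07, -0.05, 0.5]
(-7, 7.5, 1) [0.003, 0.001, -0.001, -0.12, -0.05, 0.7]
(-7, 7.5, 0) [0.003, 0.001, -0.001, -0.14, -0.05, 0.79]
```

View pics/wrist9.png

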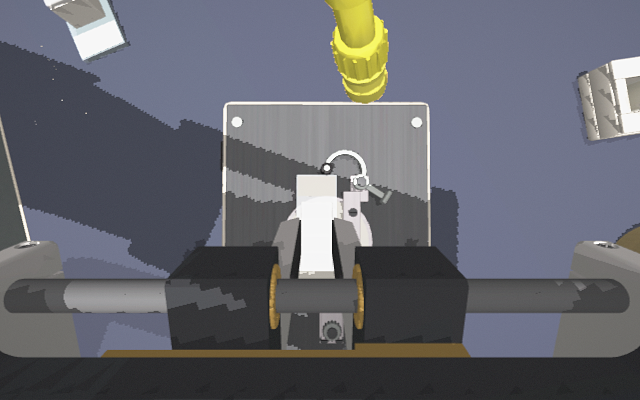

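Request:
drive_tool:
  series:
    - [[0,0,0,-0.02,-0.03,0.15,12],[0,0,0,-0.04,-0.05,0.3,12],[0,0,0,-0.06,-0.05,0.45,12],[0,0,0,-0.09,-0.05,0.58,12],[0,0,0,-0.11,-0.05,0.68,12],[0,0,0,-0.11,-0.05,0.68,12]]

```text
time: 13.45
tool_pos: [0.5016, -0.1548, 0.0471]
ee_rot: [3.138, -0.259, 1.303]
wrist_force: [-1.0, -5.9, -1.6]
width: 0.0175
```

Run:
```python
from h import *
where()
for k in [(-7,7.5,.5),(-7,7.5,-.5),(-7,7.5,-1)]: print(k,rel(*T(*k)).tolist())
```

```text
t 13.45 slide x,y,h mm [-6.64  6.81  1.07] F base [ 0.56 -5.96 -1.61] w 17.54 eul [179.8  -14.84  74.65] tq [-1.402  0.366 -0.092]
(-7, 7.5, 0.5) [0.004, 0.003, -0.001, 0.05, -0.04, 0.07]
(-7, 7.5, -0.5) [0.004, 0.003, -0.001, 0.03, -0.04, 0.17]
(-7, 7.5, -1) [0.004, 0.003, -0.001, 0.01, -0.04, 0.22]
```

Request:
drive_tool:
  series:
    - [[0,0,0,0.05,-0.02,0.07,12],[0,0,0,0.04,-0.03,0.12,12],[0,0,0,0.03,-0.04,0.17,12],[0,0,0,0.03,-0.04,0.17,12]]

```text
time: 13.85
tool_pos: [0.5018, -0.1549, 0.0462]
ee_rot: [3.137, -0.257, 1.303]
wrist_force: [-2.1, -5.6, 2.2]
width: 0.0174
```

Run:
```python
from h import *
where()
for k in [(-7,7.5,-.5),(-7,7.5,-1),(-7,7.5,-1.5)]: print(k,rel(*T(*k)).tolist())
```

```text
t 13.85 slide x,y,h mm [-6.48  6.71  0.24] F base [-0.58 -5.99  2.17] w 17.42 eul [179.72 -14.75  74.65] tq [-1.205  0.508  0.027]
(-7, 7.5, -0.5) [0.005, 0.004, -0.001, 0.06, -0.05, 0.09]
(-7, 7.5, -1) [0.005, 0.004, -0.001, 0.05, -0.05, 0.14]
(-7, 7.5, -1.5) [0.005, 0.004, -0.001, 0.03, -0.05, 0.19]
```

Request:
drive_tool:
  series:
    - [[0.003,0.003,0,0.04,-0.04,0.07,12],[0.003,0.003,0,0.05,-0.05,0.12,12],[0.003,0.003,0,0.05,-0.05,0.16,12],[0.003,0.003,0,0.05,-0.05,0.16,12]]

```text
time: 14.25
tool_pos: [0.5019, -0.155, 0.0461]
ee_rot: [3.138, -0.259, 1.303]
wrist_force: [-4.0, -6.4, 4.7]
width: 0.0176
```

Run:
```python
from h import *
where()
snap('wrist','wrist10')
for k in [(-7,7.5,-.5),(-7,7.5,-1),(-4,7.5,-.5)]: print(k,rel(*T(*k)).tolist())
```

```text
t 14.25 slide x,y,h mm [-6.34  6.7   0.05] F base [-2.15 -7.23  4.65] w 17.65 eul [179.8  -14.83  74.67] tq [-1.049  0.679 -0.029]
(-7, 7.5, -0.5) [0.004, 0.003, -0.001, 0.06, -0.07, 0.08]
(-7, 7.5, -1) [0.004, 0.003, -0.001, 0.05, -0.07, 0.13]
(-4, 7.5, -0.5) [0.004, 0.003, -0.001, 0.06, 0.23, 0.08]
```

View pics/wrist10.png

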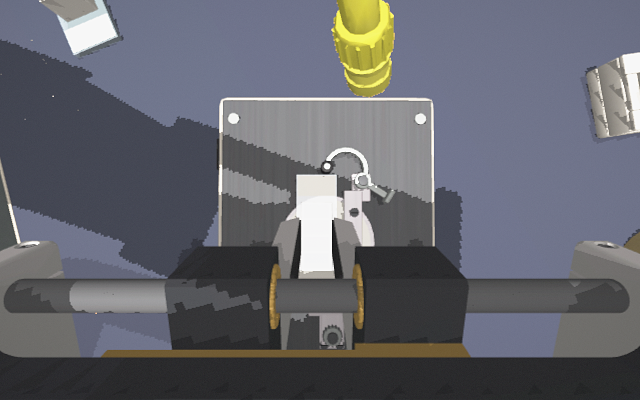

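Request:
drive_tool:
  series:
    - [[0.004,0.003,0,0.08,0.05,0.06,12],[0.004,0.003,0,0.08,0.13,0.05,12],[0.004,0.003,0,0.08,0.21,0.05,12],[0.004,0.003,0,0.08,0.29,0.05,12],[0.004,0.003,0,0.08,0.37,0.05,12],[0.004,0.003,0,0.08,0.45,0.05,12],[0.004,0.003,0,0.08,0.45,0.05,12]]

```text
time: 15.0
tool_pos: [0.5063, -0.1559, 0.0462]
ee_rot: [-3.141, -0.261, 1.303]
wrist_force: [-2.3, -5.5, 1.5]
width: 0.0173
```

Run:
```python
from h import *
where()
for k in [(-1.5,7.5,-.5)]: print(k,rel(*T(*k)).tolist())
```

```text
t 15.0 slide x,y,h mm [-1.8   7.02  0.16] F base [-0.82 -5.9   1.46] w 17.3 eul [-179.98  -14.93   74.68] tq [-1.148  0.507  0.072]
(-1.5, 7.5, -0.5) [-0.0, 0.001, -0.0, 0.03, 0.03, 0.08]
```

Request:
drive_tool:
  series:
    - [[0,0,0,0.06,0.06,0.05,12],[0,0,0,0.06,0.11,0.05,12],[0,0,0,0.06,0.16,0.05,12],[0,0,0,0.06,0.16,0.05,12]]

```text
time: 15.4
tool_pos: [0.5078, -0.1562, 0.0462]
ee_rot: [-3.141, -0.259, 1.303]
wrist_force: [-3.0, -4.5, 1.8]
width: 0.0174
```

Run:
```python
from h import *
where()
```

```text
t 15.4 slide x,y,h mm [-0.29  7.11  0.21] F base [-1.66 -5.16  1.83] w 17.4 eul [-179.97  -14.87   74.68] tq [-1.168  0.637  0.097]
```

Request:
drive_tool:
  series:
    - [[0,0,0,0.06,0.05,0.05,12],[0,0,0,0.06,0.1,0.05,12],[0,0,0,0.06,0.1,0.05,12]]

```text
time: 15.7
tool_pos: [0.5087, -0.1563, 0.0462]
ee_rot: [-3.141, -0.258, 1.304]
wrist_force: [-2.4, -4.5, 2.7]
width: 0.0176
```

Run:
```python
from h import *
where()
```

```text
t 15.7 slide x,y,h mm [0.58 7.19 0.24] F base [-1.11 -5.    2.67] w 17.57 eul [-179.96  -14.79   74.69] tq [-1.149  0.636  0.144]
```

Request:
drive_tool:
  series:
    - [[0,0.003,0,0.06,0.05,0.07,12],[0,0.004,0,0.06,0.1,0.08,12],[0,0.004,0,0.06,0.15,0.08,12]]

```text
time: 16.0
tool_pos: [0.5089, -0.1563, 0.0461]
ee_rot: [-3.138, -0.261, 1.303]
wrist_force: [-8.0, -6.3, 5.8]
width: 0.0175
```

Run:
```python
from h import *
where()
```

```text
t 16.0 slide x,y,h mm [0.76 7.24 0.13] F base [-6.03 -8.18  5.79] w 17.54 eul [-179.78  -14.95   74.68] tq [-0.903  1.479  0.219]
```

Request:
drive_tool:
  series:
    - [[0,0.001,0,0.06,0.1,0.06,12],[0,0.001,0,0.06,0.1,0.06,12],[0,0.001,0,0.06,0.1,0.06,12]]

```text
time: 16.3
tool_pos: [0.5089, -0.1564, 0.0462]
ee_rot: [-3.135, -0.261, 1.303]
wrist_force: [-5.3, -5.2, 5.2]
width: 0.0174
```

Run:
```python
from h import *
where()
snap('wrist','wrist11')
```

```text
t 16.3 slide x,y,h mm [0.76 7.21 0.17] F base [-3.78 -6.45  5.18] w 17.44 eul [-179.65  -14.93   74.67] tq [-1.049  1.101  0.13 ]
```

View pics/wrist11.png

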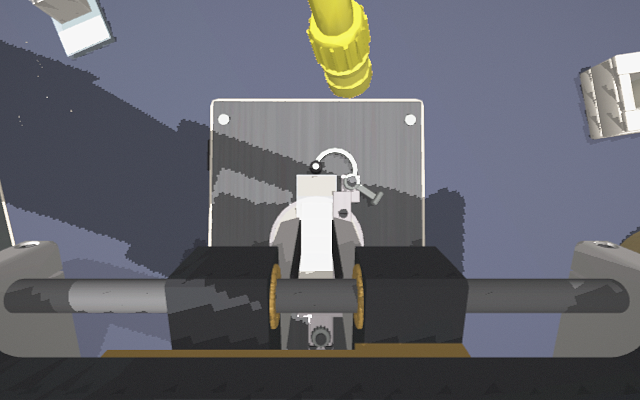

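Request:
drive_tool:
  series:
    - [[-0.003,0.001,0,0.06,0.12,0.05,12],[-0.004,0.001,0,0.06,0.16,0.05,12],[-0.004,0.001,0,0.06,0.16,0.05,12],[-0.004,0.001,0,0.06,0.16,0.05,12]]

```text
time: 16.75
tool_pos: [0.5089, -0.1563, 0.0462]
ee_rot: [-3.136, -0.26, 1.303]
wrist_force: [-6.0, -5.0, 4.3]
width: 0.0176
```

Run:
```python
from h import *
where()
```

```text
t 16.75 slide x,y,h mm [0.78 7.23 0.15] F base [-4.44 -6.4   4.35] w 17.61 eul [-179.67  -14.92   74.66] tq [-0.979  1.349  0.2  ]
```

Request:
drive_tool:
  series:
    - [[-0.003,0.001,0,-0.04,0.1,0.01,12],[-0.003,0.001,0,-0.13,0.1,-0.01,12],[-0.003,0.001,0,-0.23,0.1,-0.04,12],[-0.003,0.001,0,-0.33,0.1,-0.06,12],[-0.003,0.001,0,-0.42,0.1,-0.09,12],[-0.003,0.001,0,-0.52,0.1,-0.11,12],[-0.003,0.001,0,-0.6,0.1,-0.13,12],[-0.003,0.001,0,-0.6,0.1,-0.13,12]]

```text
time: 17.55
tool_pos: [0.5076, -0.161, 0.0461]
ee_rot: [-3.136, -0.264, 1.303]
wrist_force: [-5.5, -0.5, 4.9]
width: 0.0177
```

Run:
```python
from h import *
where()
```

```text
t 17.55 slide x,y,h mm [0.75 2.4  0.1 ] F base [-5.21 -1.92  4.86] w 17.71 eul [-179.7   -15.14   74.67] tq [0.058 1.021 0.224]
```

Request:
drive_tool:
  series:
    - [[-0.002,0,0,-0.11,0.08,0.0,12],[-0.002,-0.002,0,-0.19,0.08,-0.02,12],[-0.002,-0.002,0,-0.27,0.08,-0.04,12],[-0.002,-0.002,0,-0.35,0.08,-0.06,12],[-0.002,-0.002,0,-0.41,0.08,-0.08,12],[-0.002,-0.002,0,-0.41,0.08,-0.08,12]]

```text
time: 18.15
tool_pos: [0.5069, -0.1636, 0.0461]
ee_rot: [-3.136, -0.265, 1.304]
wrist_force: [-5.2, 0.9, 5.9]
width: 0.0179
```

Run:
```python
from h import *
where()
```

```text
t 18.15 slide x,y,h mm [ 0.78 -0.32  0.12] F base [-5.28 -0.53  5.86] w 17.94 eul [-179.7   -15.19   74.69] tq [0.333 1.016 0.188]
```

Request:
drive_tool:
  series:
    - [[-0.002,0,0,-0.1,0.05,-0.04,12],[-0.002,0.002,0,-0.15,0.05,-0.06,12],[-0.002,0.002,0,-0.2,0.05,-0.07,12],[-0.002,0.002,0,-0.24,0.05,-0.08,12],[-0.002,0.002,0,-0.24,0.05,-0.08,12]]

```text
time: 18.65
tool_pos: [0.5064, -0.1654, 0.0461]
ee_rot: [-3.137, -0.269, 1.304]
wrist_force: [-4.1, 2.1, 3.9]
width: 0.0178
```

Run:
```python
from h import *
where()
snap('wrist','wrist12')
```

```text
t 18.65 slide x,y,h mm [ 0.76 -2.21  0.11] F base [-4.46  0.91  3.89] w 17.83 eul [-179.74  -15.39   74.69] tq [0.277 0.999 0.232]
```

View pics/wrist12.png

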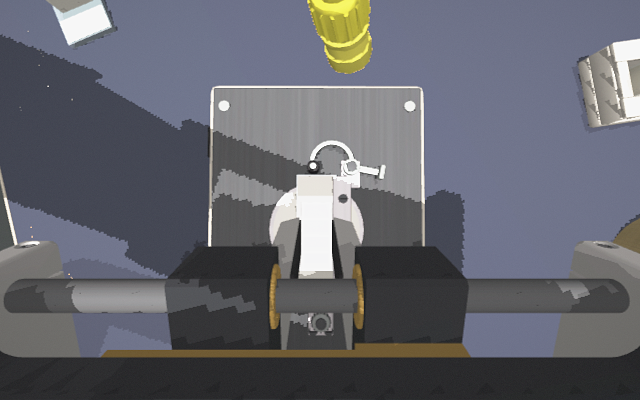

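Request:
drive_tool:
  series:
    - [[-0.002,0.004,0,-0.1,0.05,-0.02,12],[-0.002,0.006,0,-0.13,0.05,-0.03,12],[-0.002,0.006,0,-0.16,0.05,-0.04,12],[-0.002,0.006,0,-0.16,0.05,-0.04,12]]

```text
time: 19.1
tool_pos: [0.5064, -0.1655, 0.0462]
ee_rot: [-3.138, -0.278, 1.304]
wrist_force: [-4.7, 3.8, 4.6]
width: 0.0174
```

Run:
```python
from h import *
where()
```

```text
t 19.1 slide x,y,h mm [ 0.77 -2.24  0.21] F base [-5.53  2.43  4.62] w 17.38 eul [-179.78  -15.94   74.7 ] tq [0.723 0.921 0.248]
```

Request:
drive_tool:
  series:
    - [[-0.002,-0.005,0,-0.08,0.05,-0.02,12],[-0.002,-0.01,0,-0.1,0.05,-0.01,12],[-0.002,-0.015,0,-0.1,0.05,0.0,12],[-0.002,-0.015,0,-0.1,0.05,0.0,12]]

```text
time: 19.5
tool_pos: [0.5064, -0.1655, 0.0461]
ee_rot: [-3.139, -0.265, 1.304]
wrist_force: [-5.4, 1.5, 4.4]
width: 0.0172
```

Run:
```python
from h import *
where()
```

```text
t 19.5 slide x,y,h mm [ 0.75 -2.23  0.1 ] F base [-5.58  0.06  4.4 ] w 17.2 eul [-179.82  -15.18   74.73] tq [0.447 1.043 0.233]
```

Request:
drive_tool:
  series:
    - [[-0.002,0,0,-0.12,0.04,-0.02,12],[-0.002,0,0,-0.17,0.04,-0.04,12],[-0.002,0,0,-0.22,0.04,-0.05,12],[-0.002,0,0,-0.22,0.04,-0.05,12]]

```text
time: 19.9
tool_pos: [0.5063, -0.1655, 0.0461]
ee_rot: [-3.139, -0.27, 1.305]
wrist_force: [-3.6, 5.6, 4.2]
width: 0.0178
```

Run:
```python
from h import *
where()
snap('wrist','wrist13');snap('top','top13')
```

```text
t 19.9 slide x,y,h mm [ 0.73 -2.27  0.11] F base [-4.91  4.43  4.16] w 17.78 eul [-179.87  -15.45   74.74] tq [0.929 0.696 0.203]
```

Request:
drive_tool:
  series:
    - [[0,0,0,-0.05,0.02,-0.02,12],[0,0,0,-0.03,0,-0.02,12],[0,0,0,-0.03,0,-0.02,12],[0,0,0,-0.03,0,-0.02,21],[0,0,0,-0.03,0,-0.02,24],[0,0,0,-0.03,0,-0.02,28],[0,0,0,-0.03,0,-0.02,32],[0,0,0,-0.03,0,-0.02,32],[0,0,0,-0.03,0,-0.02,32]]

```text
time: 20.9
tool_pos: [0.5064, -0.166, 0.0463]
ee_rot: [-3.14, -0.269, 1.305]
wrist_force: [0.3, 0.5, 0.2]
width: 0.03
```

Run:
```python
from h import *
where()
s=snap('wrist','wrist14')
```

```text
t 20.9 slide x,y,h mm [ 0.93 -2.74  0.25] F base [0.16 0.52 0.19] w 30.03 eul [-179.9   -15.44   74.75] tq [-0.192  0.103  0.006]
```

View pics/wrist14.png

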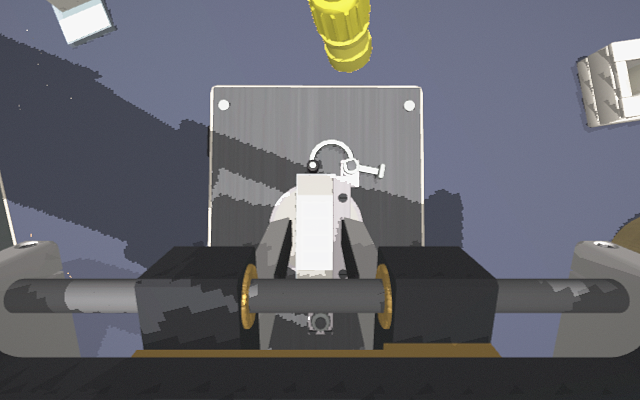

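Released with no force; the slide sits under the lip and against the pin. I'll retreat along the tool axis and look again.

Request:
drive_tool:
  series:
    - [[0,0,0,0,0,-0.5,32],[0,0,0,0,0,-1.5,32],[0,0,0,0,0,-3,32],[0,0,0,-0.5,0,-5,32],[0,0,0,-3,0,-8,32],[0,0,0,-6,0,-11,32],[0,0,0,-7.5,0,-12.5,32],[0,0,0,-7.5,0,-12.5,32],[0,0,0,-7.5,0,-12.5,32]]

```text
time: 21.85
tool_pos: [0.4789, -0.268, 0.1475]
ee_rot: [-3.141, -0.269, 1.304]
wrist_force: [0.4, 0.8, -0.3]
width: 0.0304
```

Run:
```python
from h import *
where()
s=snap('wrist','wrist15');snap('scene','scene15')
a=cv2.resize(s['img'][20:220,235:405],None,fx=3,fy=3,interpolation=cv2.INTER_CUBIC);cv2.imwrite('pics/w15c.png',a)
```

```text
t 21.85 slide x,y,h mm [   1.35 -108.34  101.49] F base [ 0.16  0.88 -0.33] w 30.44 eul [-179.96  -15.44   74.72] tq [-0.228  0.085 -0.014]
```

View pics/wrist15.png

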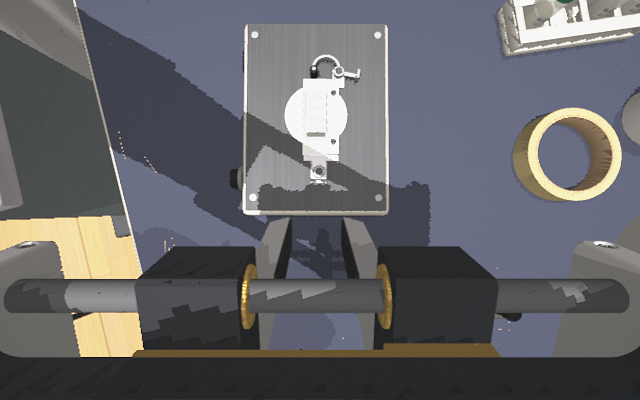

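View pics/w15c.png

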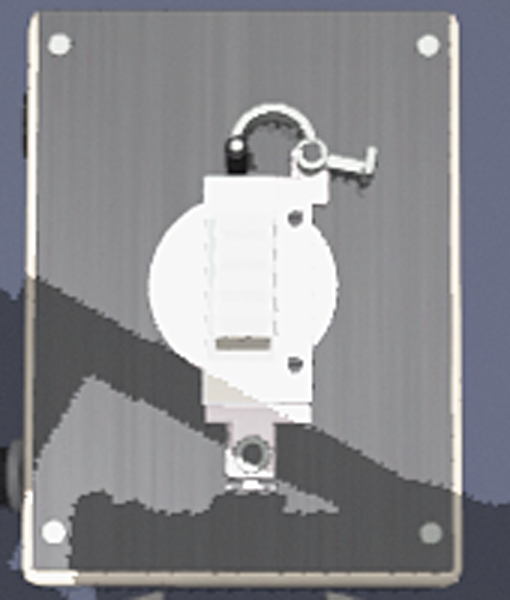

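View pics/scene15.png

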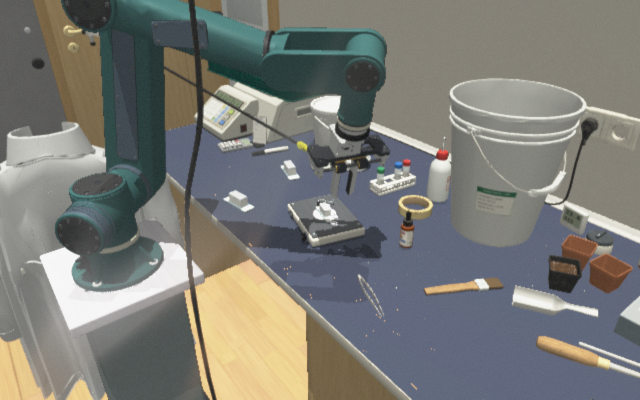

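Run:
```python
from h import *
s=load('wrist15')
w=lambda x,y,z:onz(s,235+x/3-.5,20+y/3-.5,z)[:2]
S=np.array([w(*k,.032) for k in [(59,45),(428,45),(431,533),(54,533)]]);o=S.mean(0)
d=S[0]+S[1]-S[2]-S[3];yaw=np.arctan2(-d[0],d[1]);X=np.array([np.cos(yaw),np.sin(yaw)]);Y=np.array([-X[1],X[0]])
f=lambda p:np.round(1000*np.array([(p-o)@X,(p-o)@Y]),1)
print(o,np.degrees(yaw))
for n,k in dict(TL=(204,177,.036),BL=(202,405,.036),jaw=(260,405,.037),lidTL=(214,218,.056),lidTR=(275,218,.056),lidBL=(215,338,.056),lidBR=(271,338,.056),pin=(237,146,.05)).items(): print(n,f(w(*k)))
a,b=w(204,177,.036),w(202,405,.036);print('edge angle vs base deg',np.degrees(np.arctan2(-(a-b)[0],(a-b)[1])-yaw))
```

```text
[ 0.50602864 -0.16371657] -15.260889380428027
TL [-12.9  35.3]
BL [-13.3 -40.4]
jaw [  5.6 -40.6]
lidTL [-8.9 14. ]
lidTR [ 9.9 14.1]
lidBL [ -8.5 -23.2]
lidBR [  8.6 -23.2]
pin [-1.9 39.3]
edge angle vs base deg -0.27948624330931787
```

```bash
python3 -c "
from h import *
print(robot.close_job())"
```

```text
the job is handed in; nothing more can be done
None
```

The chambered slide is clamped in the holder and the job is handed in at about 22 s; no verdict was reported.

**What I did**
- **Pick-up:** A black rod with a yellow nozzle hung right above the smallest slide. I lifted the slide with a tilted grip, set it down clear of the rod, and took hold again across the 18 mm of the block.
- **Drawing back the arm:** I pushed the slide's end on the arm's pin until I felt about 6 N. The arm angle works out at about 0.6 rad from the slide's position.
- **Rail:** I laid the slide flat on the stage with about 5 N, then slid it under the lip until the rail was felt at 4–6 N.
- **End stop:** I eased it back until the end stop was felt. The push rose to about 4.4 N with no further movement, at y ≈ -2.3 mm. Then I relaxed, opened the fingers and withdrew.

**Last checks, from the wrist picture after withdrawing**
- The slide's front edge is at x ≈ -13 mm, where it should be when home at the rail.
- Its ends are at y ≈ +35.3 and -40.4 mm, against the pin and the jaw, and its long side is within 0.3° of the base's axis.
- The wrist force was under 1 N, so the robot is touching nothing.
- I did not go near the dropper bottle, petri dish or tweezers. In the last scene picture the dropper bottle and tweezers look where they were; the petri dish is partly behind the arm, and I measured none of them.

**What disagreed or was not seen directly**
- By the arm's reading, the rail was met 0.8 mm further in x than the camera predicted, which is within the calibration.
- The arm angle and the separate contact forces cannot be read. I inferred them from the wrist force and the positions.

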